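# Close the nut dispenser, set the cup, hold its slide open

## Task

I have just filled the nut dispenser. Put its lid on the clear tube until it sits flat on the rim, stand the measuring cup upright on the foot, centred under the outlet, and let go of both; then pull the sprung slide out by its tab until the engraved line is level with the edge of the housing and keep holding it there, so that all four nuts drop into the cup. Finish while still holding the slide at the line, because it springs shut when let go, and leave the vegetables and the lemon alone.

Things in the scene. Friction and masses are not known exactly. Their poses are not given: they have to be found in the camera images.
- dispenser: Nut dispenser, fixed: dark wooden foot 170 x 120 x 6 mm, column behind (front face at x = +49 mm), flat housing 74 to 98 mm up (x -28 to +28, y -60 to +28 mm), upright clear tube (34 mm outside, bore 28 mm, rim 195 mm up), 30 mm outlet under it. Origin on the worktop below the tube's axis; z up, x to its back (the front, -x, is open for the cup), +y the way the slide pulls out.
- tube_mouth (a point): Centre of the clear tube's upper rim, 195 mm above the worktop; axes as the dispenser. A wall shelf begins behind the dispenser at world x = 0.59, its underside 0.57 m above the worktop.
- cup_place (a point): Point on the top of the foot (6 mm above the worktop) straight below the outlet, where the cup's centre belongs; axes as the dispenser. 68 mm free height from here to the underside of the housing.
- slide (a joint): How far the slide is out (m): 0 shut, 0.05 at the stop. At 0.035 the line engraved across its top is level with the housing's edge on the tab's side and its round port (30 mm) lies under the tube; over 7 mm short of it or beyond it the nuts cannot pass. The spring pulls back with 3.6 N when shut, 7.8 N at the line.
- slide_tab (a point): Middle of the grip part of the slide's upright wooden tab: 12 mm thick along the dispenser's x, 26 mm long along its y, from 93 to 127 mm above the worktop; this point is 114 mm up and, when shut, 90 mm in +y from the tube's axis. Moves with the slide; axes as the dispenser, pull along +y.
- lid_knob (a point): Wooden lid, about 50 g, lying plug down on the chopping board (top 45 mm above the worktop). Point: middle of its round knob (20 mm across, 18 high), 28 mm above the underside of the plug. Below the knob a disc 43 mm across, 6 thick, its underside 18 mm below this point, then the plug, 23 mm across, 10 long. On the tube this point is 18 mm above the rim. z along its axis.
- cup_middle (a point): The steel measuring cup, diameter 68 mm, 42 mm high, wall 2.5 mm, about 80 g, standing on the chopping board (fixed, 280 x 420 mm, 45 mm thick). This point lies on its axis, half-way up (21 mm above its underside). Its handle runs along this frame's -x; z up.
- cup_handle (a point): Grip point on the cup's flat handle (16 mm wide, 8 mm thick, from 33 to 122 mm from the cup's axis): 90 mm from the cup's axis and 36 mm above the cup's underside; axes as the cup's.
- nut_1: One of four round nuts in the shell, diameter 22 mm, 11 g, stacked in the clear tube on the slide (nut_1 lowest); origin at its centre.
- nut_2: One of four round nuts in the shell, diameter 22 mm, 11 g, stacked in the clear tube on the slide (nut_1 lowest); origin at its centre.
- nut_3: One of four round nuts in the shell, diameter 22 mm, 11 g, stacked in the clear tube on the slide (nut_1 lowest); origin at its centre.
- nut_4: One of four round nuts in the shell, diameter 22 mm, 11 g, stacked in the clear tube on the slide (nut_1 lowest); origin at its centre.
- onion_2: Red onion, 84 mm across, 89 mm high, on the chopping board; origin under its centre. To be left alone.
- garlic_3: Garlic bulb, 54 mm across, 55 mm high, on the chopping board; origin under its centre. To be left alone.
- lemon_2: Lemon, 72 x 55 x 56 mm, on the worktop to the right; origin under its centre. To be left alone.
Not all that is in view belongs to the job. Of the things shaped like the part that bears cup_middle, the bare steel one is meant.

How it is judged:
On the way:
1. with the slide still shut, the lid is on the tube and the cup stands under the outlet, both let go (horizontal distance between lid_knob and tube_mouth below 0.005 m and z of lid_knob in the frame of tube_mouth below 0.0215 m and angle between lid_knob's own z axis and vertical below 0.08 rad and horizontal distance between cup_middle and cup_place below 0.015 m and z of cup_middle in the frame of cup_place between 0.016 and 0.026 m and angle between cup_middle's own z axis and vertical below 0.1 rad and contact force between the fingers and lid below 0.1 N and contact force between the fingers and cup below 0.1 N and value of joint slide below 0.008 m), for 0.2 s.
At the end, for the whole second after the job is handed in: The fingers hold the slide at its line (0.035 m, within 4 mm); all four nuts lie at rest in the cup, which stands upright on the foot within 15 mm of the outlet's axis; the lid sits flat on the rim (3 mm in height, 5 mm sideways); lid and cup are let go (horizontal distance between lid_knob and tube_mouth below 0.005 m and z of lid_knob in the frame of tube_mouth below 0.0215 m and angle between lid_knob's own z axis and vertical below 0.08 rad and horizontal distance between cup_middle and cup_place below 0.015 m and z of cup_middle in the frame of cup_place between 0.016 and 0.026 m and angle between cup_middle's own z axis and vertical below 0.1 rad and contact force between the fingers and lid below 0.1 N and contact force between the fingers and cup below 0.1 N and value of joint slide between 0.031 and 0.039 m and contact force between the fingers and slide above 1 N and horizontal distance between each of nut_1, nut_2, nut_3, nut_4 and cup_middle below 0.033 m and z of each of nut_1, nut_2, nut_3, nut_4 in the frame of cup_middle below 0.025 m and linear speed of each of nut_1, nut_2, nut_3, nut_4 below 0.05 m/s); the arm keeps its last pose, push and grip.
It fails at once if the onion is pushed away (more than 30 mm) (distance of onion_2 from where it was at the start of the episode above 0.03 m).
It fails at once if the garlic is pushed away (more than 30 mm) (distance of garlic_3 from where it was at the start of the episode above 0.03 m).
It fails at once if the lemon is pushed away (more than 30 mm) (distance of lemon_2 from where it was at the start of the episode above 0.03 m).
It fails at once if a nut falls outside the cup on to the worktop or foot ((height (world z) of nut_1 below 0.045 m and horizontal distance between nut_1 and cup_middle above 0.045 m) or (height (world z) of nut_2 below 0.045 m and horizontal distance between nut_2 and cup_middle above 0.045 m) or (height (world z) of nut_3 below 0.045 m and horizontal distance between nut_3 and cup_middle above 0.045 m) or (height (world z) of nut_4 below 0.045 m and horizontal distance between nut_4 and cup_middle above 0.045 m)).
It also fails if it takes over 72 s, if anything falls off the work surface, if the arm or the gripper's body presses on something with over 40 N, if the wrist force passes 120 N, or if a joint passes its speed limit or range.

## Robot

A 6-joint arm with a two-finger parallel gripper is mounted at the origin on a cart in front of the work surface, level with it; the furniture and walls round the work are solid. World frame = base frame: x ahead of the robot, y to its left, z up, the work surface at z = 0. Lengths are in m, angles in rad, forces in N, time in s.
With the tool pointing down it reaches from about 0.375 to 0.9 m from the base axis. Payload 3.1 kg.
Tool frame: the origin (TCP) lies at the very end of the fingers, on their centre line; the grasp point (between the pads) lies 19 mm behind it; x points along the fingers, y is the direction in which the jaws open and shut, and the axes are right-handed (so a half turn about x gives the same grasp; the last joint's range is limited). The gripper opens to 85 mm and grips with 20 to 120 N. Pads are 22 mm wide; open, the fingers measure 114 mm over their backs; the gripper's body (76 mm by 85 mm) begins 54 mm behind the grasp point. The pads swing forward as they close: fully open they stand 13 mm farther back than shut.
Start: joints at [-1.355, 0.527, 1.433, -0, 1.181, -0.178], TCP at [0.24, -0.577, 0.231] pointing down, gripper open.
Joint ranges: [-3.08, 3.08], [-0.75, 2.2], [0.22, 2.44], [-1.43, 4.57], [0, 2.65], [-2.85, 2.85]. Speed limits (rad/s): [2.79, 2.79, 3.14, 3.14, 3.14, 3.14].

## Interface

Orientations are given as a unit quaternion [x, y, z, w].
In Python, from station import manip gives the robot as it stands.
- The arm moves only by the shell command python3 -m jog 'ROWS' [FORCE]. ROWS is a JSON object of lists of equal length, an entry for each row: "linear": the shift along the tool's x, y, z in cm, a list of three; "twist": the turn about the tool's x in rad; "claw": the opening, from -1 (shut) to 1 (fully open). A call has 1 to 20 rows; each row is the pose to reach, as a shift and turn from the pose commanded when the call began, along the tool's axes at that moment; what a row does not reach only later rows make up. A row lasts 1/12 s, in which the tool goes at most 41.7 mm and 7.16 degrees, less where a joint would pass 70% of its speed; a pose out of reach is approached as far as the arm can. A call with a gripper value outside its range is refused whole. The fingers move at their own pace and stop on an object; FORCE is the grip in N (left out, the last holds). Time passes only in rows, so rows that repeat a pose let the fingers close. It gives the time, the measured TCP pose, the force and the opening at its end, in the units of the state.
- manip.sense(): the state, without advancing time (a new reading comes with each control period).
- manip.snapshot(name): name is "side" or "top" or "wrist"; returns a dict with "pixels" (420x560x3 uint8, red, green, blue), "camera_matrix" (3x3 intrinsics, pixels), "R" (3x3) and "t" (3): a world point X has camera coordinates R X + t. Camera axes: x right, y down, z forward; pixel columns grow to the right and rows downward; lengths in m; the calibration is good to about 2 mm. The wrist camera is an equidistant fisheye: a pixel r from the principal point sees the ray r / f radians off the axis. A picture is of the moment at which its call begins. There is no depth.
- manip.sign_off(): hands the job in, once; it reports no verdict.
The state is a dict: "t": time; "q": joint angles; "qd": joint speeds; "tau": joint torques, N m; "tcp_pos": TCP position; "tool_rot": TCP orientation; "force": force on the tool from outside, world axes, zero at the start; "ft_torque": the same for the moment, N m; "finger_gap": opening from 0.0 (shut) to 1.0 (fully open).
Only numpy, scipy, OpenCV 4.12 (cv2) and the standard library are available. Lean on these libraries where they do the work, as an engineer would, in place of code of your own. Each camera call takes 0.05 s, during which the arm holds its last target.

## Working session

There is one attempt and no reset: what is moved stays moved. The work goes in short steps, Python scripts to look and compute and a shell command to move; the robot and the scene stay as the last step left them, time stands still between calls to the robot, and variables do not carry over. Pictures are saved under pics/ and viewed, and the job is handed in when it is done.

```bash
ls; mkdir -p pics; python3 - <<'E'
from station import manip
import cv2, numpy as np
s=manip.sense(); print(s)
for n in ("side","top","wrist"):
    d=manip.snapshot(n); cv2.imwrite(f"pics/{n}0.png",d["pixels"][:,:,::-1]); print(n,np.round(d["camera_matrix"],1).tolist(),np.round(d["R"],3).tolist(),np.round(d["t"],3).tolist())
E
```

```text
pics
{'t': 0.0, 'q': array([-1.35551956e+00,  5.28454356e-01,  1.43388661e+00, -2.49354922e-05,
        1.18135836e+00, -1.78507774e-01]), 'qd': array([-2.25774382e-03, -1.34767690e-03,  2.91574605e-04, -8.66373282e-05,
       -1.85458226e-04, -2.66818240e-03]), 'tau': array([-1.34222864e-03, -4.42352879e+01, -1.78026259e+01, -2.59196604e-04,
        8.33981729e-03,  1.15823485e-05]), 'tcp_pos': array([ 0.23966895, -0.57646686,  0.23034584]), 'tool_rot': array([-0.69342207, -0.13907382,  0.69346575, -0.13758473]), 'force': array([0.35137471, 0.28728051, 0.84531382]), 'ft_torque': array([-0.02934347, -0.01468927, -0.00944704]), 'finger_gap': 1.001650004128947}
side [[486.2, 0.0, 284.5], [0.0, 486.2, 207.0], [0.0, 0.0, 1.0]] [[-0.842, -0.539, 0.004], [-0.276, 0.425, -0.862], [0.463, -0.727, -0.507]] [0.379, 0.22, 1.435]
top [[418.0, 0.0, 276.3], [0.0, 418.0, 209.9], [0.0, 0.0, 1.0]] [[0.023, -1.0, -0.016], [-0.999, -0.022, -0.045], [0.045, 0.017, -0.999]] [0.057, 0.437, 1.495]
wrist [[325.2, 0.0, 279.0], [0.0, 325.2, 207.7], [0.0, 0.0, 1.0]] [[0.383, -0.924, -0.003], [-0.889, -0.37, 0.27], [-0.25, -0.101, -0.963]] [-0.624, -0.036, 0.379]
```

View pics/side0.png

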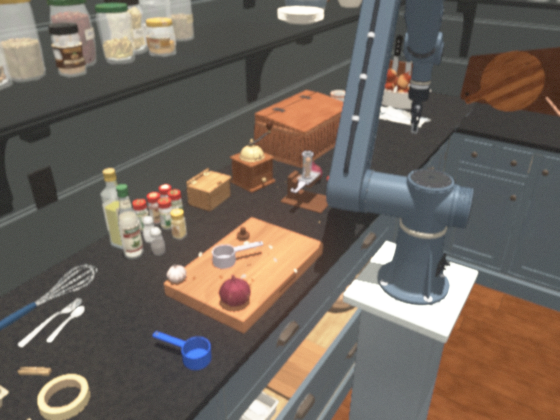

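View pics/top0.png

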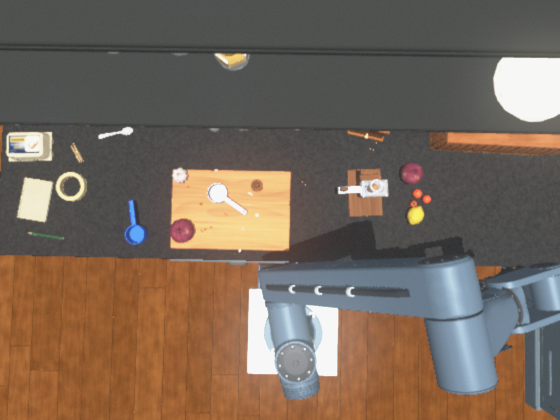

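View pics/wrist0.png

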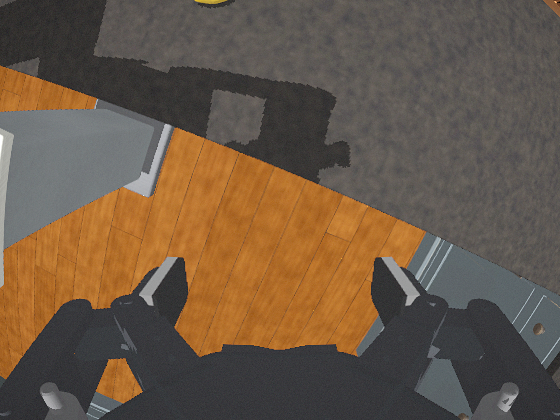

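```bash
python3 - <<'E'
import cv2
t=cv2.imread("pics/top0.png"); s=cv2.imread("pics/side0.png")
cv2.imwrite("pics/c1.png",cv2.resize(t[150:270,150:310],None,fx=5,fy=5,interpolation=cv2.INTER_CUBIC))
cv2.imwrite("pics/c2.png",cv2.resize(t[150:240,325:445],None,fx=6,fy=6,interpolation=cv2.INTER_CUBIC))
cv2.imwrite("pics/c3.png",cv2.resize(s[130:220,230:350],None,fx=6,fy=6,interpolation=cv2.INTER_CUBIC))
cv2.imwrite("pics/c4.png",cv2.resize(s[210:330,160:320],None,fx=5,fy=5,interpolation=cv2.INTER_CUBIC))
E
```

```text
(no output)
```

View pics/c1.png

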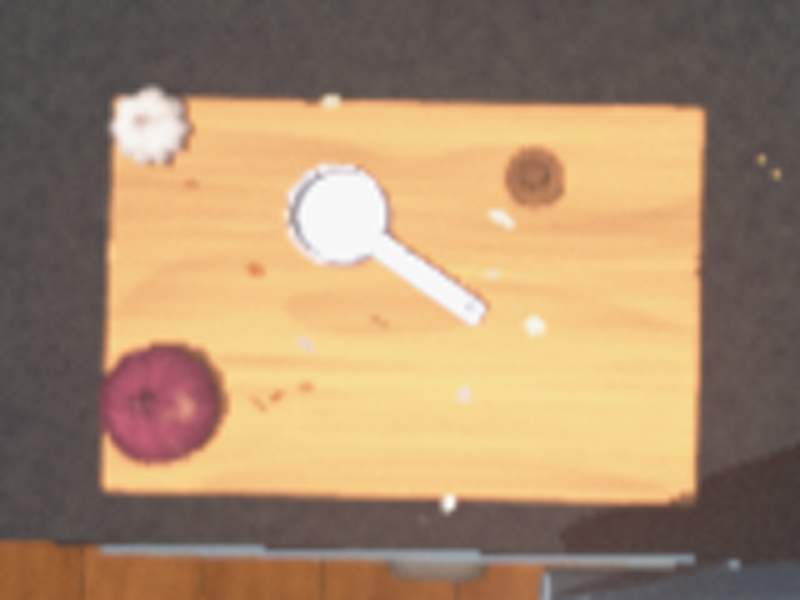

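View pics/c2.png

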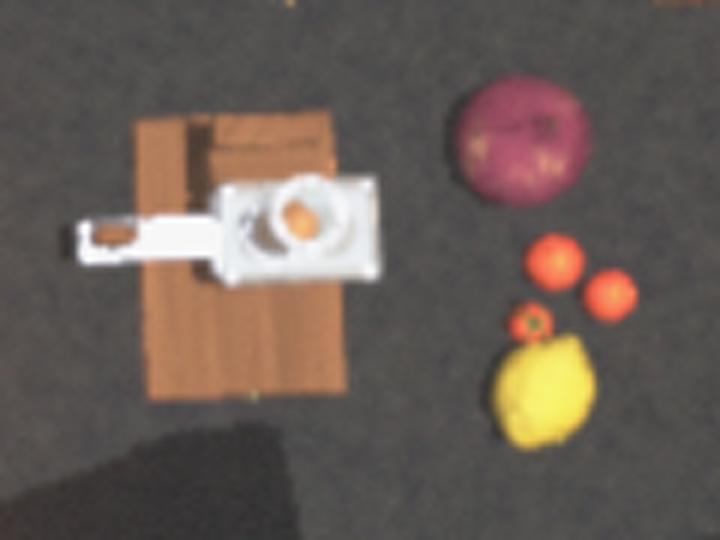

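View pics/c3.png

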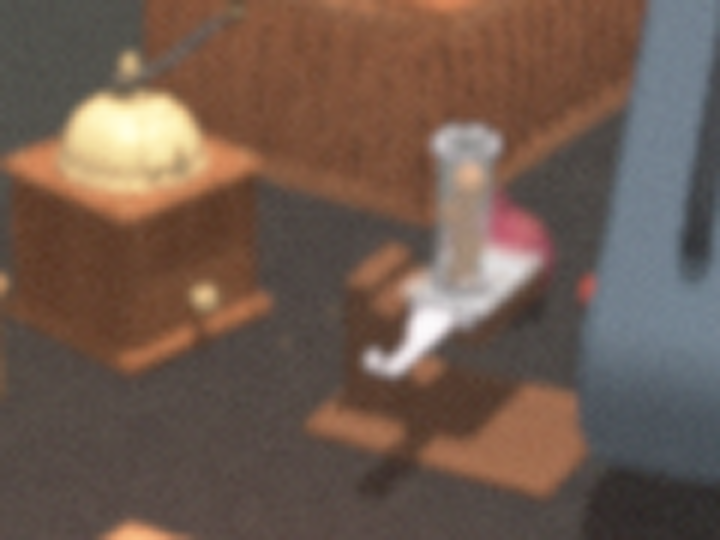

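View pics/c4.png

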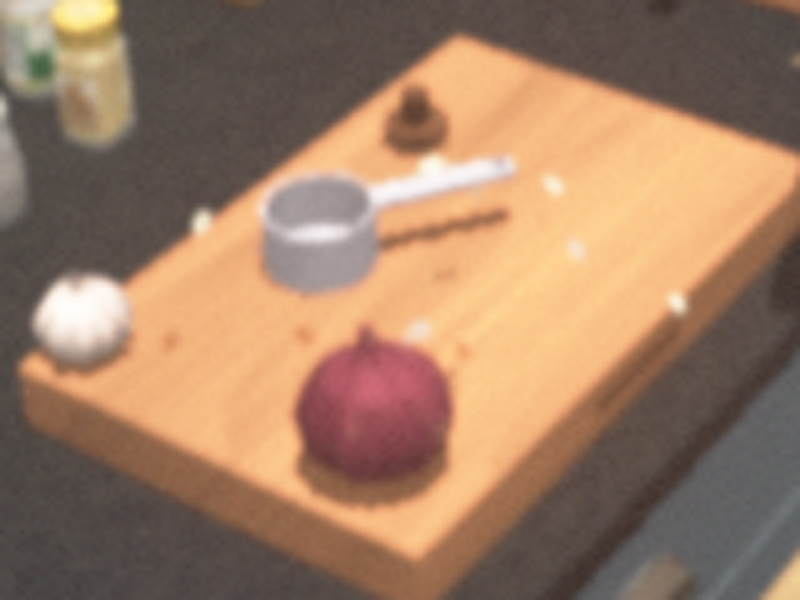

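```bash
cat > h.py <<'E'
from station import manip
import cv2, numpy as np
from scipy.spatial.transform import Rotation as Rot
def snap(n,f=None):
    d=manip.snapshot(n)
    if f: cv2.imwrite("pics/"+f,d["pixels"][:,:,::-1])
    return d
def ray(d,uv,fish):
    K=d["camera_matrix"];x=(uv[0]-K[0,2])/K[0,0];y=(uv[1]-K[1,2])/K[1,1]
    if fish:
        r=np.hypot(x,y); s=np.sin(r)/r if r>1e-9 else 1.; v=np.array([x*s,y*s,np.cos(r)])
    else: v=np.array([x,y,1.])
    return -d["R"].T@d["t"], d["R"].T@(v/np.linalg.norm(v))
def onz(d,uv,z,fish=False):
    o,v=ray(d,uv,fish); return o+v*(z-o[2])/v[2]
def proj(d,X,fish=False):
    c=d["R"]@np.asarray(X)+d["t"];K=d["camera_matrix"]
    if fish:
        rho=np.hypot(c[0],c[1]);th=np.arctan2(rho,c[2]);p=c[:2]/rho*th
    else: p=c[:2]/c[2]
    return p*[K[0,0],K[1,1]]+[K[0,2],K[1,2]]
def tri(r1,r2):
    (o1,v1),(o2,v2)=r1,r2
    A=np.c_[v1,-v2]; s=np.linalg.lstsq(A,o2-o1,rcond=None)[0]
    a,b=o1+v1*s[0],o2+v2*s[1]; return (a+b)/2,np.linalg.norm(a-b)
def tool(): 
    s=manip.sense(); return s["tcp_pos"],Rot.from_quat(s["tool_rot"]).as_matrix()
def shift(target,yaw_y=None):
    """cm along tool axes to bring TCP to target; twist so that tool y lies along the given world direction angle (mod pi)"""
    p,R=tool(); d=R.T@(np.asarray(target)-p)*100
    tw=None
    if yaw_y is not None:
        g=R.T@np.array([np.cos(yaw_y),np.sin(yaw_y),0]); tw=np.arctan2(g[2],g[1]); tw=(tw+np.pi/2)%np.pi-np.pi/2
    return np.round(d,2),tw
E
python3 - <<'E'
from h import *
d=snap("top"); im=d["pixels"]; hsv=cv2.cvtColor(im,cv2.COLOR_RGB2HSV)
print("tool axes",np.round(tool()[1],3).tolist())
# bare steel cup: bright low-sat in board region
m=((hsv[...,1]<60)&(hsv[...,2]>150)).astype(np.uint8)
def big(m,x0,x1,y0,y1):
    mm=np.zeros_like(m); mm[y0:y1,x0:x1]=m[y0:y1,x0:x1]
    c=max(cv2.findContours(mm,cv2.RETR_EXTERNAL,cv2.CHAIN_APPROX_NONE)[0],key=cv2.contourArea); return c
c=big(m,195,255,175,225); print("cup cnt",cv2.contourArea(c),cv2.boundingRect(c))
for n,u,z in [("cup rim",(217.7,193.0),.087),("handle end",(245.5,212.5),.081+.004),("knob",(257.1,185.5),.082),("onion",(182,230),.045),
  ("tube rim",(325+305/6,150+217/6),.195),("tabtop",(325+115/6,150+232/6),.127),
  ("foot c NW",(325+138/6,150+120/6),.006),("foot SW",(325+150/6,150+398/6),.006),("foot SE",(325+345/6,150+393/6),.006),
  ("hous NW",(325+218/6,150+183/6),.098),("hous SW",(325+222/6,150+280/6),.098),("hous SE",(325+380/6,150+278/6),.098),("hous NE",(325+378/6,150+178/6),.098)]:
    print(n,np.round(onz(d,u,z),4))
E
```

```text
tool axes [[-0.0, 0.384, -0.923], [0.001, -0.923, -0.384], [-1.0, -0.001, -0.0]]
cup cnt 420.0 (207, 183, 40, 32)
cup rim [0.4861 0.2683 0.087 ]
handle end [0.4213 0.1712 0.085 ]
knob [0.5153 0.1339 0.082 ]
onion [0.3562 0.3973 0.045 ]
tube rim [ 0.5094 -0.2484  0.195 ]
tabtop [ 0.5061 -0.1586  0.127 ]
foot c NW [ 0.5862 -0.1889  0.006 ]
foot SW [ 0.4186 -0.1985  0.006 ]
foot SE [ 0.4242 -0.315   0.006 ]
hous NW [ 0.538  -0.2204  0.098 ]
hous SW [ 0.4831 -0.2234  0.098 ]
hous SE [ 0.4861 -0.3122  0.098 ]
hous NE [ 0.5427 -0.3105  0.098 ]
```

```bash
python3 -m jog '{"linear":[[-12,0,0],[-12,0,0],[-12,0,0],[-12,-24,-38],[-12,-24,-38],[-12,-24,-38],[-12,-24,-38],[-12,-24,-38],[-12,-24,-38],[-12,-24,-38],[-12,-24,-38],[-12,-24,-38],[-12,-24,-38],[-12,-24,-38],[-12,-24,-38],[-12,-24,-38],[-12,-24,-38],[-12,-24,-38]],"twist":[0,0,0,-1.23,-1.23,-1.23,-1.23,-1.23,-1.23,-1.23,-1.23,-1.23,-1.23,-1.23,-1.23,-1.23,-1.23,-1.23],"claw":[1,1,1,1,1,1,1,1,1,1,1,1,1,1,1,1,1,1]}'
python3 - <<'E'
from h import *
s=manip.sense();print(s["t"],s["q"].round(3),s["tcp_pos"].round(4),np.abs(s["qd"]).max())
snap("wrist","w1.png")
E
```

```text
t: 1.7
tcp_pos: [0.498, -0.2107, 0.3512]
tool_rot: [0.487, 0.513, -0.487, 0.513]
force: [-0.1, 0.6, -0.9]
finger_gap: 1.0
1.7 [-6.070e-01  2.900e-01  1.481e+00 -1.000e-03  1.371e+00 -6.580e-01] [ 0.498  -0.2107  0.3512] 0.013289050754324534
```

View pics/w1.png

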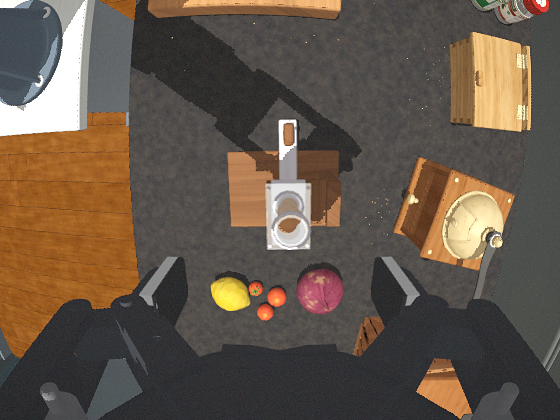

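```bash
python3 - <<'E'
import cv2
t=cv2.imread("pics/w1.png")
cv2.imwrite("pics/c5.png",cv2.resize(t[110:260,220:350],None,fx=4,fy=4,interpolation=cv2.INTER_CUBIC))
E
```

```text
(no output)
```

View pics/c5.png

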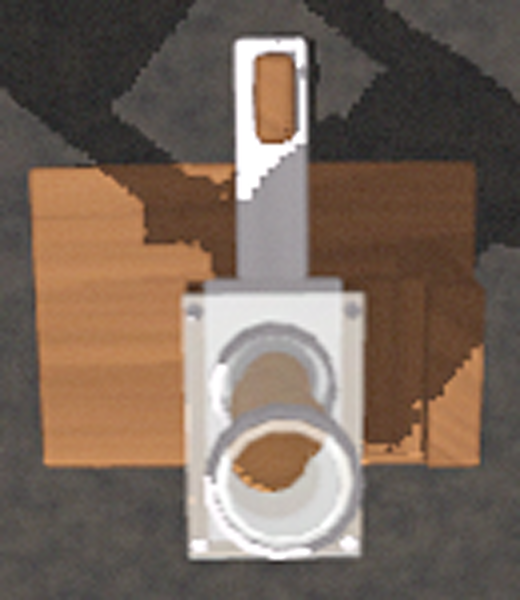

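```bash
python3 - <<'E'
from h import *
d=snap("wrist")
f=lambda x,y:(220+(x+.5)/4-.5,110+(y+.5)/4-.5)
P={}
for n,u,z in [("rim",(283,480),.195),("tabtop",(275.5,95),.127),("hNW",(183,291),.098),("hNE",(366,291),.098),("hSW",(187,557),.098),("hSE",(361,557),.098),("footW1",(29,168),.006),("footW2",(44,466),.006),("rimL",(204,480),.195),("rimR",(362,480),.195)]:
    P[n]=onz(d,f(*u),z,True); print(n,P[n].round(4))
v=P["tabtop"]-P["rim"];print(np.hypot(*v[:2]),np.degrees(np.arctan2(v[1],v[0])))
for a,b in [("hNW","hSW"),("hNE","hSE"),("footW2","footW1")]:
    v=P[a]-P[b];print(a,b,np.hypot(*v[:2]),np.degrees(np.arctan2(v[1],v[0])))
print("rim diam",np.linalg.norm(P["rimL"]-P["rimR"]))
E
```

```text
rim [ 0.5093 -0.2483  0.195 ]
tabtop [ 0.5043 -0.1588  0.127 ]
hNW [ 0.4798 -0.222   0.098 ]
hNE [ 0.5366 -0.219   0.098 ]
hSW [ 0.4846 -0.3109  0.098 ]
hSE [ 0.542  -0.3081  0.098 ]
footW1 [ 0.4163 -0.1954  0.006 ]
footW2 [ 0.4239 -0.3138  0.006 ]
rimL [ 0.4901 -0.2493  0.195 ]
rimR [ 0.5286 -0.2474  0.195 ]
0.08968087200009386 93.23162886232767
hNW hSW 0.0890192162832744 93.06137560233137
hNE hSE 0.0892419219056062 93.45010711936784
footW2 footW1 0.1187058408630087 -86.31413797294506
rim diam 0.038598784999471204
```

```bash
python3 - <<'E'
from h import *
print(tool()[1].round(3).tolist()); print(shift([.504,.170,.238]))
E
```

```text
[[-0.0, 0.999, 0.051], [-0.0, 0.051, -0.999], [-1.0, -0.0, 0.0]]
(array([ 11.32,   2.53, -38.02]), None)
```

```bash
python3 -m jog '{"linear":[[0,0.6,-10],[0,0.6,-10],[11.3,2.5,-38],[11.3,2.5,-38],[11.3,2.5,-38],[11.3,2.5,-38],[11.3,2.5,-38],[11.3,2.5,-38],[11.3,2.5,-38],[11.3,2.5,-38],[11.3,2.5,-38],[11.3,2.5,-38],[11.3,2.5,-38],[11.3,2.5,-38]],"twist":[0,0,0,0,0,0,0,0,0,0,0,0,0,0],"claw":[1,1,1,1,1,1,1,1,1,1,1,1,1,1]}'
python3 - <<'E'
from h import *
s=manip.sense();print(s["t"],s["q"].round(3),s["tcp_pos"].round(4),np.abs(s["qd"]).max())
d=snap("wrist","w2.png")
print(proj(d,[.5153,.1339,.082],True))
E
```

```text
t: 2.97
tcp_pos: [0.5042, 0.1695, 0.2389]
tool_rot: [0.487, 0.512, -0.487, 0.513]
force: [-0.5, -0.2, 0.3]
finger_gap: 1.002
2.9667 [ 0.114  0.393  1.657 -0.     1.09   0.064] [0.5042 0.1695 0.2389] 0.004214085671062731
[289.90280214 227.64888743]
```

View pics/w2.png

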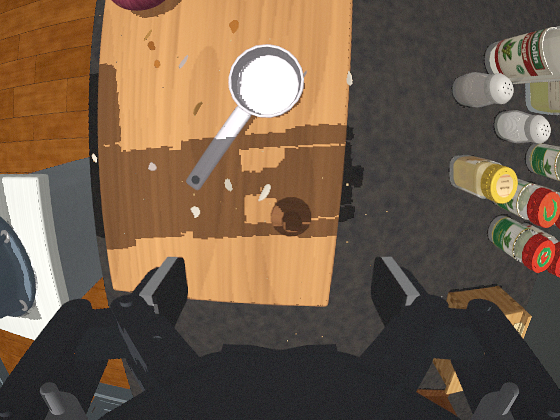

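```bash
python3 - <<'E'
import cv2
t=cv2.imread("pics/w2.png")
a=cv2.resize(t[185:250,255:330],None,fx=8,fy=8,interpolation=cv2.INTER_CUBIC)
a=cv2.convertScaleAbs(a,alpha=1.8)
cv2.imwrite("pics/c6.png",a)
cv2.imwrite("pics/c7.png",cv2.resize(t[30:200,180:320],None,fx=3.5,fy=3.5,interpolation=cv2.INTER_CUBIC))
E
```

```text
(no output)
```

View pics/c6.png

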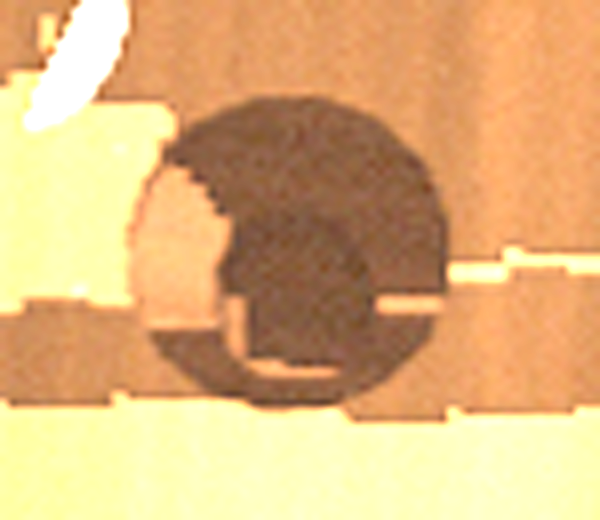

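View pics/c7.png

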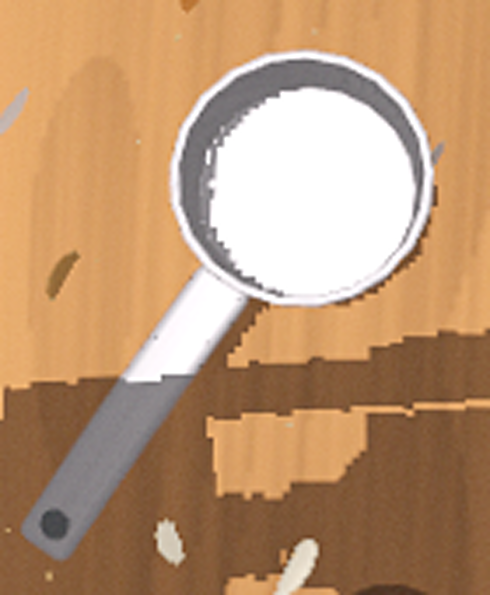

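```bash
python3 - <<'E'
from h import *
d=snap("wrist")
f=lambda x,y:(255+(x+.5)/8-.5,185+(y+.5)/8-.5)
g=lambda x,y:(180+(x+.5)/3.5-.5,30+(y+.5)/3.5-.5)
for n,u,z in [("disc",f(287.5,250.5),.061),("discL",f(128,250.5),.061),("discR",f(447,250.5),.061),("knob",f(297,295),.082),
 ("rim",g(303,178),.087),("rimL",g(172,178),.087),("rimR",g(434,178),.087),("hole",g(54,524),.085),("endL",g(22,533),.085),("endR",g(66,561),.085),("mid",g(158,378),.085)]:
    print(n,onz(d,u,z,True).round(4))
E
```

```text
disc [0.5163 0.1395 0.061 ]
discL [0.4957 0.1385 0.061 ]
discR [0.5369 0.1405 0.061 ]
knob [0.5166 0.1403 0.082 ]
rim [0.4863 0.2718 0.087 ]
rimL [0.4527 0.271  0.087 ]
rimR [0.5196 0.2737 0.087 ]
hole [0.4227 0.1783 0.085 ]
endL [0.4136 0.1755 0.085 ]
endR [0.4261 0.1681 0.085 ]
mid [0.4507 0.2184 0.085 ]
```

```bash
python3 - <<'E'
from h import *
print(shift([.5164,.1398,.0635]))
E
```

```text
(array([17.55,  1.05,  3.04]), None)
```

```bash
python3 -m jog '{"linear":[[4,1.05,3],[8,1.05,3],[12,1.05,3],[15,1.05,3],[16.5,1.05,3],[17.5,1.05,3],[17.5,1.05,3],[17.5,1.05,3],[17.5,1.05,3]],"twist":[0,0,0,0,0,0,0,0,0],"claw":[0.1,0.1,0.1,0.1,0.1,0.1,0.1,0.1,0.1]}'
python3 - <<'E'
from h import *
s=manip.sense();print(s["t"],s["tcp_pos"].round(4),s["force"].round(2),np.abs(s["qd"]).max())
d=snap("wrist","w3.png")
print(d["pixels"].shape)
E
```

```text
t: 3.82
tcp_pos: [0.517, 0.1415, 0.0648]
tool_rot: [0.488, 0.512, -0.486, 0.514]
force: [0.5, 0.8, 0.3]
finger_gap: 0.549
3.8167 [0.517  0.1415 0.0648] [0.54 0.77 0.28] 0.012477761769129613
(420, 560, 3)
```

View pics/w3.png

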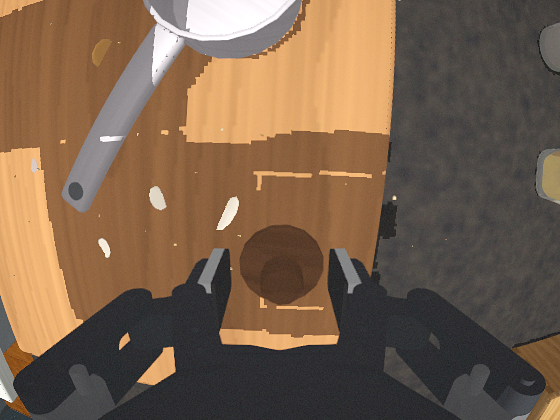

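```bash
python3 - <<'E'
from h import *
d=snap("wrist")
s=manip.sense();print(s["tcp_pos"].round(4))
for u,z in [((281.5,262),.061),((240,262),.061),((323,262),.061),((281.5,225),.061),((281.5,305),.061),((282,283),.082)]: print(u,onz(d,u,z,True).round(4))
im=d["pixels"][210:330,190:370]; cv2.imwrite("pics/c8.png",cv2.convertScaleAbs(cv2.resize(im[:,:,::-1],None,fx=4.4,fy=4.4,interpolation=cv2.INTER_CUBIC),alpha=2))
print(proj(d,s["tcp_pos"],True), proj(d,s["tcp_pos"]+[0,0,.019],True))
E
```

```text
[0.5169 0.1418 0.065 ]
(281.5, 262) [0.5168 0.1404 0.061 ]
(240, 262) [0.4962 0.1392 0.061 ]
(323, 262) [0.5376 0.1413 0.061 ]
(281.5, 225) [0.5158 0.1599 0.061 ]
(281.5, 305) [0.5183 0.115  0.061 ]
(282, 283) [0.5169 0.14   0.082 ]
[281.77999184 263.02560253] [282.25875789 281.75926821]
```

View pics/c8.png

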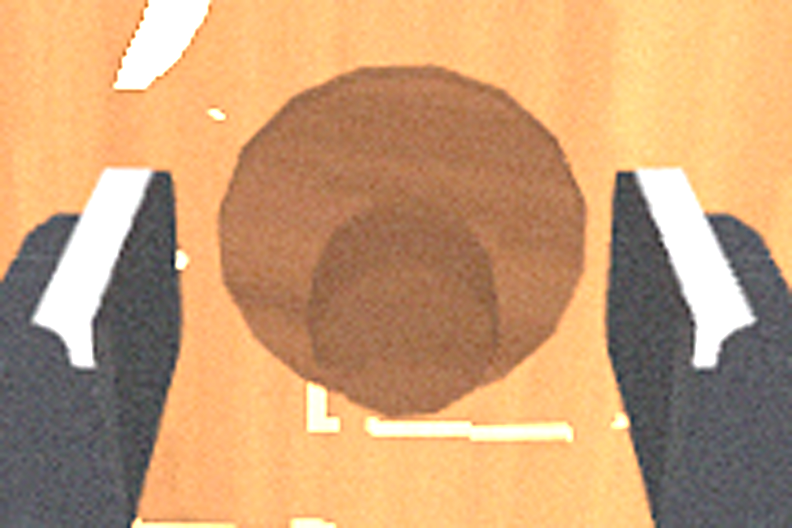

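```bash
python3 -m jog '{"linear":[[0.15,0,0.1],[0.15,0,0.1],[0.15,0,0.1],[0.15,0,0.1],[0.15,0,0.1],[0.15,0,0.1],[0.15,0,0.1],[0.15,0,0.1],[0.15,0,0.1],[0.15,0,0.1]],"twist":[0,0,0,0,0,0,0,0,0,0],"claw":[0.1,0.1,-1,-1,-1,-1,-1,-1,-1,-1]}' 35
python3 - <<'E'
from h import *
s=manip.sense();print(s["t"],s["tcp_pos"].round(4),s["force"].round(2),s["finger_gap"])
d=snap("wrist")
im=d["pixels"][210:330,190:370]; cv2.imwrite("pics/c9.png",cv2.convertScaleAbs(cv2.resize(im[:,:,::-1],None,fx=4.4,fy=4.4,interpolation=cv2.INTER_CUBIC),alpha=2))
E
```

```text
t: 4.75
tcp_pos: [0.5159, 0.1407, 0.0621]
tool_rot: [0.487, 0.513, -0.486, 0.513]
force: [0.6, 0.3, 6.2]
finger_gap: 0.215
4.75 [0.5159 0.1407 0.0621] [0.58 0.3  6.18] 0.2151783884942756
```

View pics/c9.png

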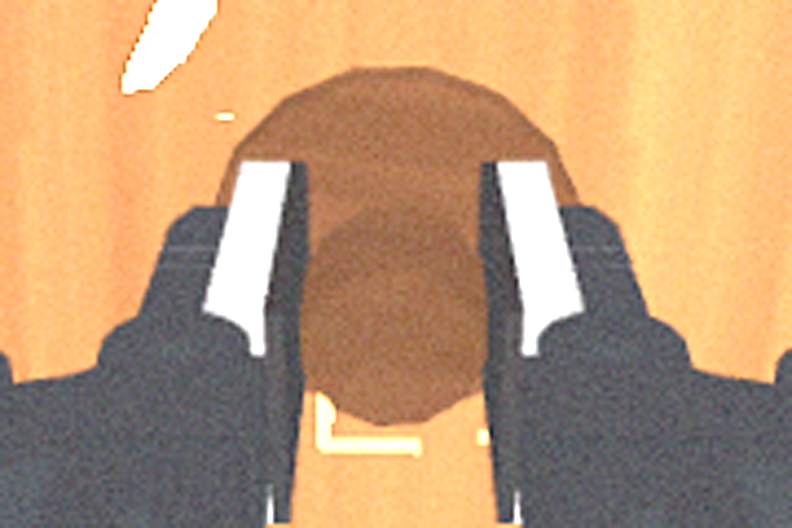

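```bash
python3 - <<'E'
from h import *
print(shift([.509,-.2471,.252]))
E
python3 -m jog '{"linear":[[-2,0,0],[-6,0,0],[-10,0,0],[-14,0,0],[-18,0,0],[-19,0,0],[-19,0,0],[-19,0,0]],"twist":[0,0,0,0,0,0,0,0],"claw":[-1,-1,-1,-1,-1,-1,-1,-1]}'
python3 - <<'E'
from h import *
print(shift([.509,-.2471,.252]))
print(tool()[1].round(4).tolist())
d=snap("wrist","w4.png")
E
```

```text
(array([-18.99,  -2.73,  38.69]), None)
t: 5.47
tcp_pos: [0.5149, 0.1407, 0.2512]
tool_rot: [0.486, 0.513, -0.487, 0.513]
force: [-1.6, 0.1, -1.3]
finger_gap: 0.215
(array([-0.08, -2.64, 38.69]), None)
[[-0.0009, 0.9986, 0.0529], [-0.0, 0.0529, -0.9986], [-1.0, -0.0009, -0.0]]
```

View pics/w4.png

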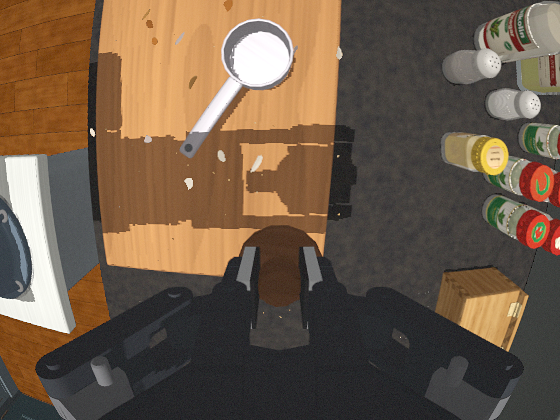

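```bash
python3 -m jog '{"linear":[[0,-0.2,3],[0,-0.5,7],[0,-0.7,11],[0,-1,15],[0,-1.3,19],[0,-1.5,23],[0,-1.8,27],[0,-2,31],[0,-2.3,34],[0,-2.5,37],[0,-2.6,38.3],[0,-2.6,38.7],[0,-2.6,38.7],[0,-2.6,38.7],[0,-2.6,38.7]],"twist":[0,0,0,0,0,0,0,0,0,0,0,0,0,0,0],"claw":[-1,-1,-1,-1,-1,-1,-1,-1,-1,-1,-1,-1,-1,-1,-1]}'
python3 - <<'E'
from h import *
print(shift([.509,-.2471,.252]))
d=snap("wrist"); s=snap("side","s5.png")
im=d["pixels"][200:340,180:380]; cv2.imwrite("pics/c10.png",cv2.convertScaleAbs(cv2.resize(im[:,:,::-1],None,fx=4,fy=4,interpolation=cv2.INTER_CUBIC),alpha=1.5))
p=proj(s,[.509,-.248,.195]).astype(int); print(p)
im=s["pixels"][p[1]-60:p[1]+50,p[0]-60:p[0]+60]; cv2.imwrite("pics/c11.png",cv2.resize(im[:,:,::-1],None,fx=5,fy=5,interpolation=cv2.INTER_CUBIC))
E
```

```text
t: 6.77
tcp_pos: [0.5098, -0.245, 0.2511]
tool_rot: [0.486, 0.514, -0.486, 0.513]
force: [0.1, 0.5, -1.1]
finger_gap: 0.217
(array([-0.09, -0.09,  0.2 ]), None)
[307 153]
```

View pics/c10.png

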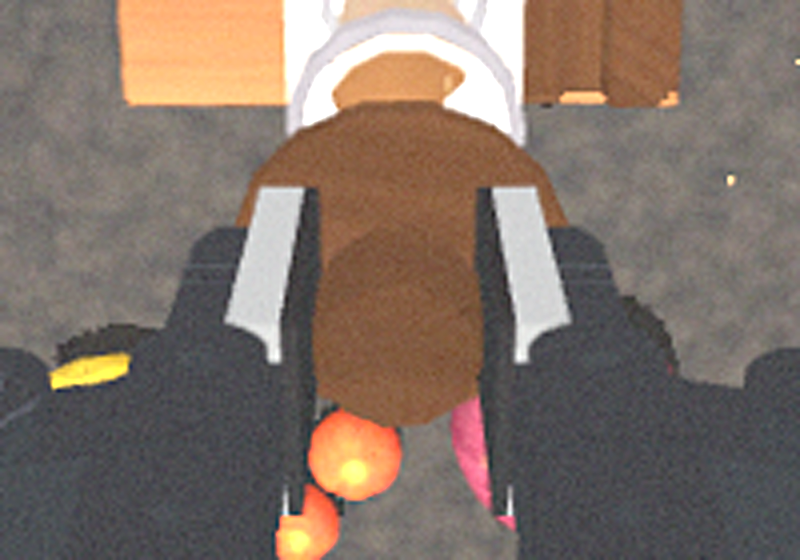

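View pics/c11.png

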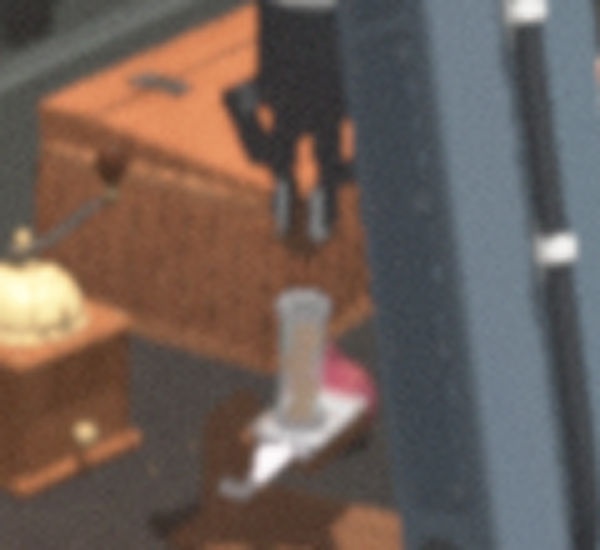

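```bash
python3 - <<'E'
from h import *
d=snap("wrist")
f=lambda x,y:(180+(x+.5)/4-.5,200+(y+.5)/4-.5)
p,R=tool();print(p.round(4)); zd=p[2]-.001
a,b=onz(d,f(288,115),.195,True),onz(d,f(525,115),.195,True); print("rim x",a.round(4),b.round(4),((a+b)/2).round(4))
print("rim far",onz(d,f(407,10),.195,True).round(4))
a,b=onz(d,f(237,225),zd,True),onz(d,f(567,225),zd,True); print("disc",a.round(4),b.round(4),((a+b)/2).round(4))
print("disc far",onz(d,f(404,100),zd,True).round(4))
E
```

```text
[ 0.5103 -0.2456  0.2519]
rim x [ 0.4909 -0.2483  0.195 ] [ 0.5295 -0.2462  0.195 ] [ 0.5102 -0.2472  0.195 ]
rim far [ 0.5093 -0.2296  0.195 ]
disc [ 0.4891 -0.2431  0.2509] [ 0.529  -0.2409  0.2509] [ 0.5091 -0.242   0.2509]
disc far [ 0.5084 -0.2259  0.2509]
```

```bash
python3 -m jog '{"linear":[[1,0,0.15],[2,0,0.15],[3,0,0.15],[3.4,0,0.15],[3.6,0,0.15],[3.6,0,0.15],[3.6,0,0.15],[3.6,0,0.15]],"twist":[0,0,0,0,0,0,0,0],"claw":[-1,-1,-1,-1,-1,-1,-1,-1]}'
python3 - <<'E'
from h import *
d=snap("wrist"); s=snap("side"); t=snap("top")
im=d["pixels"][200:340,180:380]; cv2.imwrite("pics/c12.png",cv2.convertScaleAbs(cv2.resize(im[:,:,::-1],None,fx=4,fy=4,interpolation=cv2.INTER_CUBIC),alpha=1.5))
p=[307,153]
im=s["pixels"][p[1]-30:p[1]+30,p[0]-30:p[0]+30]; cv2.imwrite("pics/c13.png",cv2.resize(im[:,:,::-1],None,fx=9,fy=9,interpolation=cv2.INTER_CUBIC))
E
```

```text
t: 7.58
tcp_pos: [0.5105, -0.2489, 0.2161]
tool_rot: [0.487, 0.513, -0.487, 0.513]
force: [0.5, 0.4, 0.2]
finger_gap: 0.214
```

View pics/c12.png

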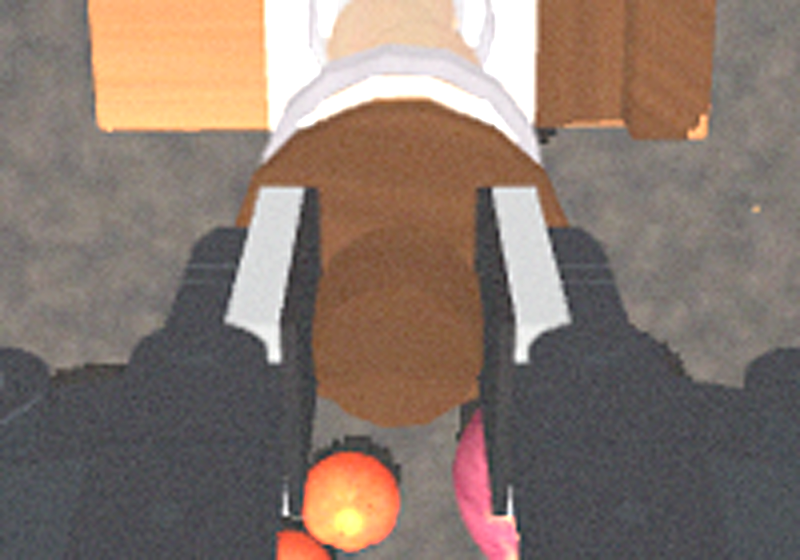

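View pics/c13.png

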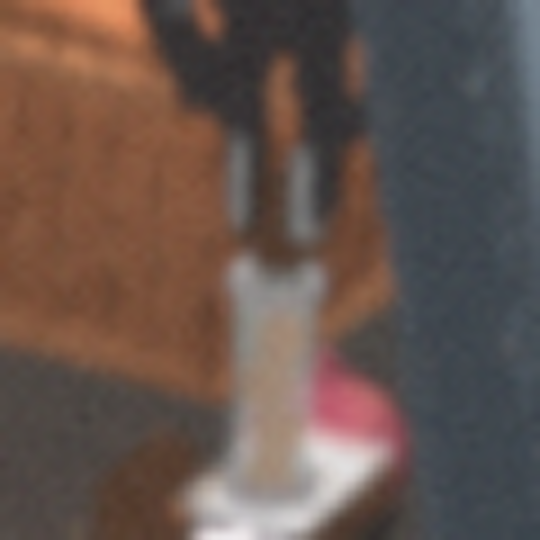

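```bash
python3 - <<'E'
from h import *
d=snap("wrist")
f=lambda x,y:(180+(x+.5)/4-.5,200+(y+.5)/4-.5)
p,R=tool();print(p.round(4)); zd=p[2]-.001
a,b=onz(d,f(264,165),.195,True),onz(d,f(541,165),.195,True); print("rim x",a.round(4),b.round(4),((a+b)/2).round(4))
print("rim far",onz(d,f(405,45),.195,True).round(4))
a,b=onz(d,f(237,225),zd,True),onz(d,f(567,225),zd,True); print("disc",((a+b)/2).round(4))
print("disc far",onz(d,f(404,100),zd,True).round(4))
E
```

```text
[ 0.5104 -0.2488  0.2162]
rim x [ 0.4907 -0.2466  0.195 ] [ 0.5283 -0.2447  0.195 ] [ 0.5095 -0.2456  0.195 ]
rim far [ 0.5089 -0.2287  0.195 ]
disc [ 0.5094 -0.2456  0.2152]
disc far [ 0.5087 -0.2295  0.2152]
```

```bash
python3 -m jog '{"linear":[[0,0,-0.2],[0,0,-0.2],[0.3,0,-0.2],[0.6,0,-0.2],[0.8,0,-0.2],[1,0,-0.2],[1,0,-0.2],[1,0,-0.2]],"twist":[0,0,0,0,0,0,0,0],"claw":[-1,-1,-1,-1,-1,-1,-1,-1]}'
python3 - <<'E'
from h import *
d=snap("wrist")
im=d["pixels"][200:340,180:380]; cv2.imwrite("pics/c14.png",cv2.convertScaleAbs(cv2.resize(im[:,:,::-1],None,fx=4,fy=4,interpolation=cv2.INTER_CUBIC),alpha=1.5))
E
```

```text
t: 8.45
tcp_pos: [0.51, -0.2466, 0.2055]
tool_rot: [0.487, 0.513, -0.487, 0.513]
force: [0.4, 0.5, -1.1]
finger_gap: 0.218
```

View pics/c14.png

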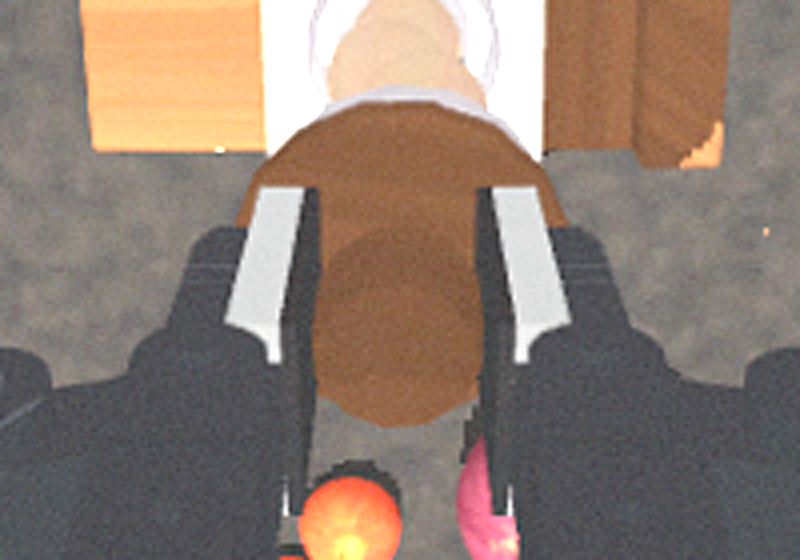

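```bash
python3 -m jog '{"linear":[[0.2,0,0],[0.3,0,0],[0.4,0,0],[0.4,0,0],[0.4,0,0]],"twist":[0,0,0,0,0],"claw":[-1,-1,-1,-1,-1]}'
```

```text
t: 8.92
tcp_pos: [0.5102, -0.2467, 0.2022]
tool_rot: [0.487, 0.513, -0.487, 0.513]
force: [-1.9, 0.1, 3.6]
finger_gap: 0.219
```

Contact at the expected height. Open and rise.

```bash
python3 -m jog '{"linear":[[0.05,0,0],[0.05,0,0],[0.05,0,0],[0,0,0],[-1,0,0],[-3,0,0],[-6,0,0],[-10,0,0],[-10,0,0],[-10,0,-2],[-10,0,-2]],"twist":[0,0,0,0,0,0,0,0,0,0,0],"claw":[-0.2,-0.2,-0.2,-0.2,-0.2,0,0,0,0,0,0]}'
python3 - <<'E'
from h import *
d=snap("wrist","w6.png"); s=snap("side")
print(proj(d,[.5095,-.2483,.222],True),tool()[0])
im=d["pixels"][150:290,200:360]; cv2.imwrite("pics/c15.png",cv2.resize(im[:,:,::-1],None,fx=4,fy=4,interpolation=cv2.INTER_CUBIC))
p=[307,153]
im=s["pixels"][p[1]-30:p[1]+30,p[0]-30:p[0]+30]; cv2.imwrite("pics/c16.png",cv2.resize(im[:,:,::-1],None,fx=9,fy=9,interpolation=cv2.INTER_CUBIC))
E
```

```text
t: 9.83
tcp_pos: [0.5089, -0.2245, 0.3034]
tool_rot: [0.487, 0.513, -0.486, 0.514]
force: [0.3, 0.5, -0.1]
finger_gap: 0.498
[280.00025507 245.34697111] [ 0.50903569 -0.22636811  0.30235324]
```

View pics/c15.png

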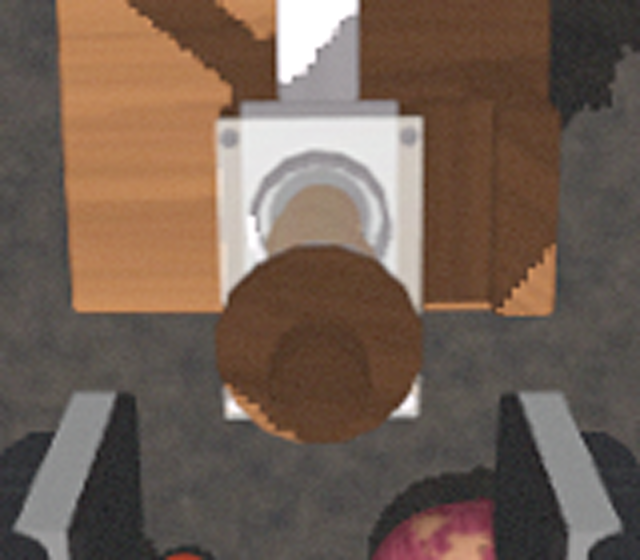

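View pics/c16.png

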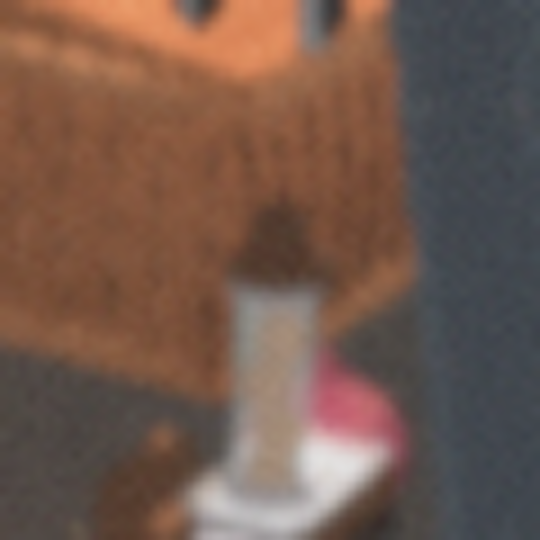

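```bash
python3 -m jog '{"linear":[[0,0,-4],[0,0,-8],[4,-2,-16],[10.2,-5,-42.5],[10.2,-5,-42.5],[10.2,-5,-42.5],[10.2,-5,-42.5],[10.2,-5,-42.5],[10.2,-5,-42.5],[10.2,-5,-42.5],[10.2,-5,-42.5],[10.2,-5,-42.5],[10.2,-5,-42.5],[10.2,-5,-42.5],[10.2,-5,-42.5],[10.2,-5,-42.5],[10.2,-5,-42.5],[10.2,-5,-42.5],[10.2,-5,-42.5],[10.2,-5,-42.5]],"twist":[-0.12,-0.24,-2.5,-2.5,-2.5,-2.5,-2.5,-2.5,-2.5,-2.5,-2.5,-2.5,-2.5,-2.5,-2.5,-2.5,-2.5,-2.5,-2.5,-2.5],"claw":[0,0,0,0,0,0,0,0,0,0,0,0,0,0,0,0,0,0,0,0]}'
python3 - <<'E'
from h import *
s=manip.sense();print(s["q"].round(3))
R=tool()[1]; print("cam dir deg",np.degrees(np.arctan2(-R[1,2],-R[0,2])))
d=snap("wrist","w7.png")
for X in ([.4863,.2718,.087],[.4365,.1968,.085]): print(proj(d,X,True))
E
```

```text
t: 11.6
tcp_pos: [0.4373, 0.1947, 0.1996]
tool_rot: [-0.332, 0.624, 0.332, 0.624]
force: [0.6, 0.1, -0.3]
finger_gap: 0.502
[ 0.185  0.38   1.826 -0.     0.936 -2.364]
cam dir deg -123.95111170852194
[280.57707788 301.58834163]
[280.01820628 206.12685543]
```

View pics/w7.png

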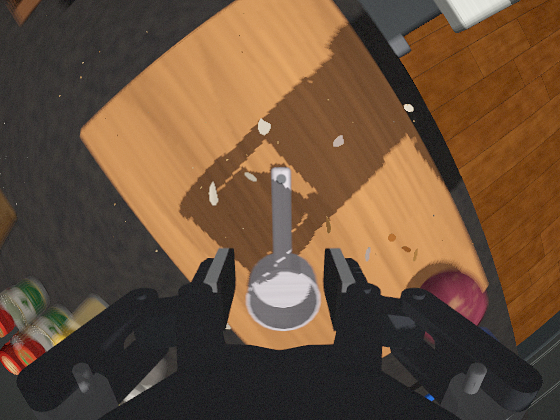

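```bash
python3 - <<'E'
from h import *
d=snap("wrist")
im=d["pixels"][150:345,215:350]; cv2.imwrite("pics/c17.png",cv2.resize(im[:,:,::-1],None,fx=4,fy=3,interpolation=cv2.INTER_CUBIC))
E
```

```text
(no output)
```

View pics/c17.png

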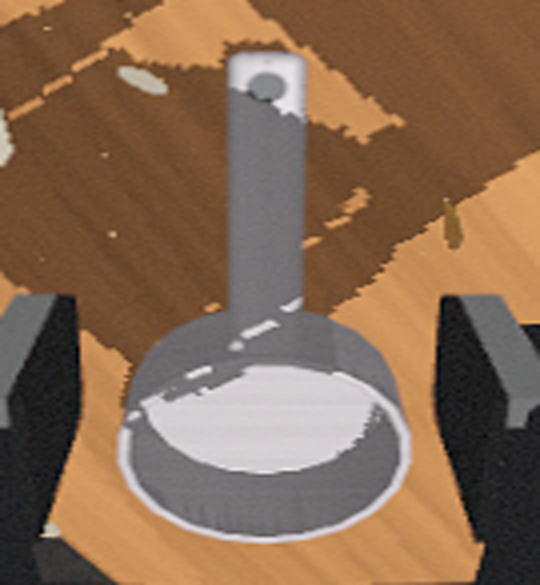

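```bash
python3 - <<'E'
from h import *
d=snap("wrist")
f=lambda x,y:(215+(x+.5)/4-.5,150+(y+.5)/3-.5)
far=onz(d,f(264.5,542),.087,True); end=onz(d,f(267,52),.085,True)
u=(far-end)[:2]; L=np.hypot(*u); u/=L; print(far.round(4),end.round(4),"L (156 expected)",L,np.degrees(np.arctan2(*-u[::-1])))
c=far[:2]-.034*u; print("cup",c.round(4),"alt",(end[:2]+.122*u).round(4),"grip",(c-.09*u).round(4))
a,b=onz(d,f(117,445),.087,True),onz(d,f(411,445),.087,True);print(((a+b)/2).round(4),np.linalg.norm(a-b))
e1,e2=onz(d,f(229,200),.085,True),onz(d,f(304,200),.085,True);print("handle mid",((e1+e2)/2).round(4),np.linalg.norm(e1-e2))
g=c-.09*u
print(shift([g[0],g[1],.062],np.arctan2(u[1],u[0])+np.pi/2), tool()[0])
E
```

```text
[0.5054 0.2993 0.087 ] [0.4173 0.1707 0.085 ] L (156 expected) 0.15591843495308674 -124.42084544721648
cup [0.4862 0.2713] alt [0.4862 0.2713] grip [0.4353 0.197 ]
[0.4847 0.2687 0.087 ] 0.0672238125652486
handle mid [0.4405 0.2047 0.085 ] 0.015543479765127415
(array([13.76,  0.28,  0.08]), np.float64(-0.0010790582444835106)) [0.43715644 0.19477021 0.19962755]
```

```bash
python3 -m jog '{"linear":[[3,0.28,0.1],[6,0.28,0.1],[9,0.28,0.1],[12,0.28,0.1],[13.4,0.28,0.1],[13.8,0.28,0.1],[13.8,0.28,0.1],[13.8,0.28,0.1],[13.8,0.28,0.1],[13.8,0.28,0.1],[13.8,0.28,0.1],[13.8,0.28,0.1],[13.8,0.28,0.1],[13.8,0.28,0.1]],"twist":[0,0,0,0,0,0,0,0,0,0,0,0,0,0],"claw":[0,0,0,0,0,0,0,0,-1,-1,-1,-1,-1,-1]}' 80
python3 - <<'E'
from h import *
d=snap("wrist","w8.png")
E
```

```text
t: 12.92
tcp_pos: [0.4355, 0.1975, 0.0624]
tool_rot: [-0.331, 0.625, 0.33, 0.626]
force: [0.2, -1.2, 3.0]
finger_gap: 0.164
```

View pics/w8.png

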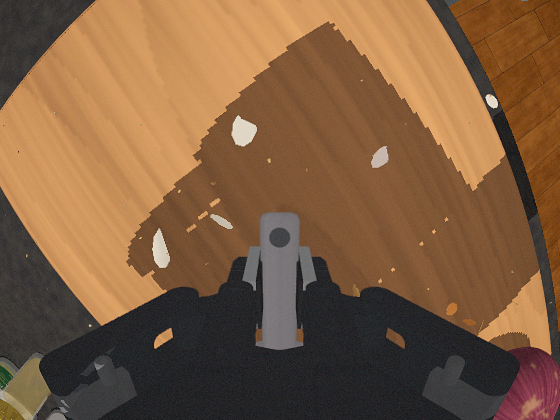

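```bash
python3 -m jog '{"linear":[[-2,0,0],[-5,0,0],[-8,0,0],[-11,0,0],[-13,0,0],[-13.5,0,0],[-13.5,0,0]],"twist":[0,0,0,0,0,0,0],"claw":[-1,-1,-1,-1,-1,-1,-1]}'
python3 - <<'E'
from h import *
a=np.radians(3.3);xd=np.array([np.cos(a),np.sin(a)])
t=np.array([.5095,-.2485])
p=t-.175*xd; print(p)
print(shift([p[0],p[1],.197],a+np.pi/2))
d=snap("wrist","w9.png"); snap("side","s9.png")
E
```

```text
t: 13.55
tcp_pos: [0.4354, 0.1977, 0.1978]
tool_rot: [-0.331, 0.624, 0.33, 0.626]
force: [0.3, -0.7, -0.8]
finger_gap: 0.163
[ 0.33479018 -0.2585737 ]
(array([ 2.000e-02, -1.740e+01, -4.337e+01]), np.float64(0.9148105278011798))
```

View pics/w9.png

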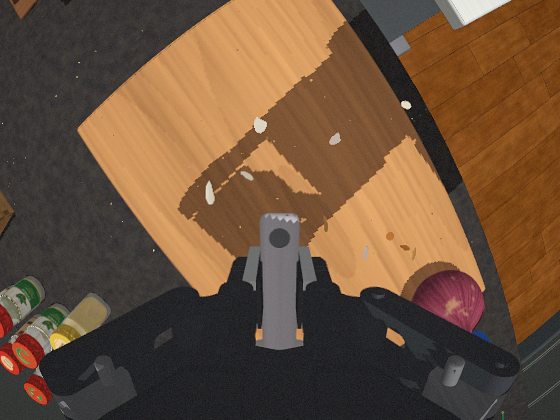

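View pics/s9.png

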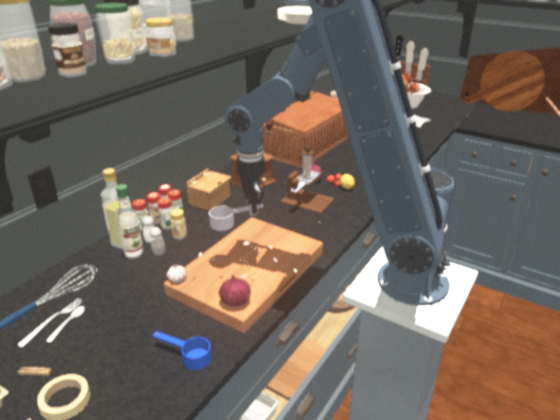

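```bash
python3 -m jog '{"linear":[[0,-1.2,-2],[0,-3.2,-5.3],[0,-5.2,-8.7],[0,-7.2,-12],[0,-9.2,-15.3],[0,-11,-18.5],[0,-12.7,-21.5],[0,-13.7,-25],[0,-14.5,-29],[0,-15.3,-33],[0,-16.2,-37],[0,-16.9,-40.5],[0,-17.3,-42.7],[0,-17.4,-43.4],[0,-17.4,-43.4],[0,-17.4,-43.4],[0,-17.4,-43.4]],"twist":[0.05,0.12,0.2,0.28,0.36,0.44,0.52,0.6,0.68,0.76,0.84,0.9,0.915,0.915,0.915,0.915,0.915],"claw":[-1,-1,-1,-1,-1,-1,-1,-1,-1,-1,-1,-1,-1,-1,-1,-1,-1]}'
python3 - <<'E'
from h import *
a=np.radians(3.3);xd=np.array([np.cos(a),np.sin(a)])
t=np.array([.5095,-.2485])
p=t-.175*xd; print(p,manip.sense()["q"].round(3))
print(shift([p[0],p[1],.036],a+np.pi/2))
d=snap("wrist","w10.png"); snap("side","s10.png")
E
```

```text
t: 15.07
tcp_pos: [0.3338, -0.2571, 0.196]
tool_rot: [-0.02, 0.707, 0.022, 0.706]
force: [0.6, 0.4, -1.0]
finger_gap: 0.16
[ 0.33479018 -0.2585737 ] [-9.230e-01  3.160e-01  1.959e+00  1.000e-03  8.700e-01 -2.553e+00]
(array([16.  , -0.2 ,  0.11]), np.float64(0.0009972101401614086))
```

View pics/w10.png

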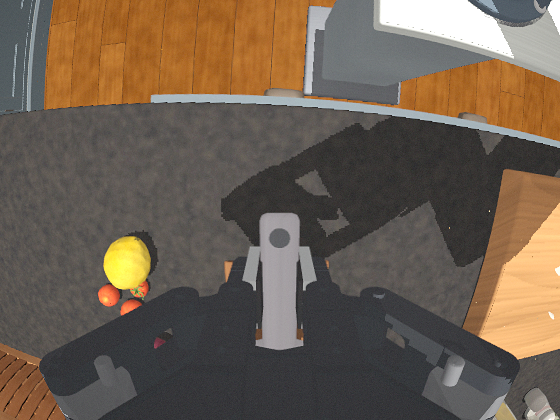

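View pics/s10.png

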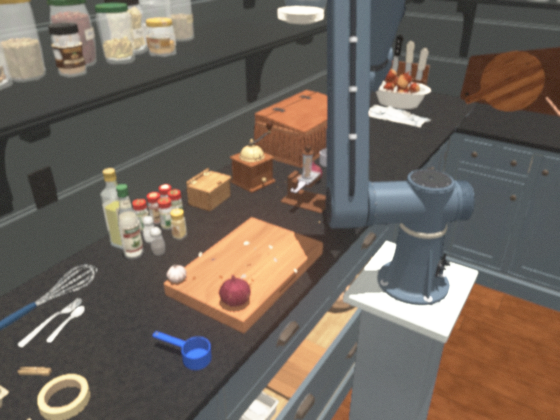

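```bash
python3 -m jog '{"linear":[[3,-0.15,0.1],[7,-0.15,0.1],[11,-0.15,0.1],[14,-0.15,0.1],[15.5,-0.15,0.1],[16,-0.15,0.1],[16,-0.15,0.1],[16,-0.15,0.1]],"twist":[0,0,0,0,0,0,0,0],"claw":[-1,-1,-1,-1,-1,-1,-1,-1]}'
python3 - <<'E'
from h import *
a=np.radians(3.3);xd=np.array([np.cos(a),np.sin(a)])
t=np.array([.5095,-.2485])
p=t-.09*xd
print(shift([p[0],p[1],.030],a+np.pi/2))
d=snap("wrist","w11.png"); snap("top","t11.png")
im=cv2.imread("pics/t11.png")[150:240,300:420]; cv2.imwrite("pics/c18.png",cv2.resize(im,None,fx=6,fy=6,interpolation=cv2.INTER_CUBIC))
E
```

```text
t: 15.83
tcp_pos: [0.3357, -0.2603, 0.0373]
tool_rot: [-0.021, 0.707, 0.021, 0.707]
force: [-0.4, 0.7, -0.5]
finger_gap: 0.163
(array([0.73, 0.17, 8.42]), np.float64(0.0008893038596613501))
```

View pics/c18.png

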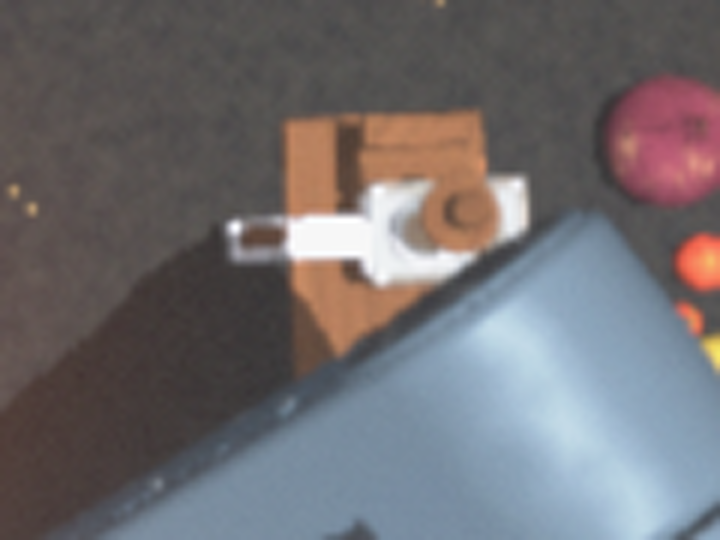

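View pics/w11.png

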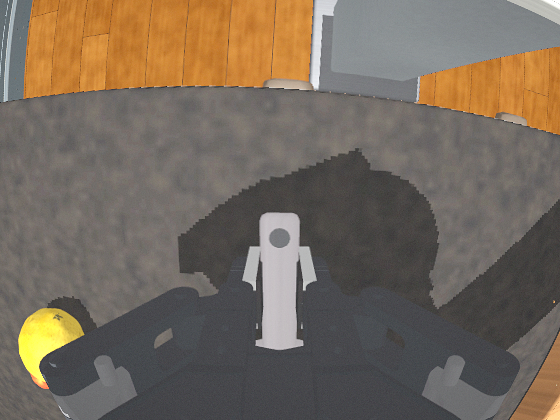

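```bash
python3 -m jog '{"linear":[[0.3,0.1,1.5],[0.3,0.15,3],[0.3,0.15,4.5],[0.3,0.15,6],[0.3,0.15,7.3],[0.3,0.15,8.1],[0.3,0.15,8.4],[0.3,0.15,8.4],[0.3,0.15,8.4],[0.3,0.15,8.4]],"twist":[0,0,0,0,0,0,0,0,0,0],"claw":[-1,-1,-1,-1,-1,-1,-1,-1,-1,-1]}'
python3 - <<'E'
from h import *
a=np.radians(3.3);xd=np.array([np.cos(a),np.sin(a)])
t=np.array([.5095,-.2485])
p=t-.09*xd
print(shift([p[0],p[1],.0234],a+np.pi/2))
snap("side","s12.png"); snap("top","t12.png")
im=cv2.imread("pics/t12.png")[150:240,320:440]; cv2.imwrite("pics/c19.png",cv2.resize(im,None,fx=6,fy=6,interpolation=cv2.INTER_CUBIC))
im=cv2.imread("pics/s12.png")[130:230,260:360]; cv2.imwrite("pics/c20.png",cv2.resize(im,None,fx=6,fy=6,interpolation=cv2.INTER_CUBIC))
E
```

```text
t: 16.77
tcp_pos: [0.4181, -0.2539, 0.034]
tool_rot: [-0.02, 0.707, 0.02, 0.707]
force: [0.0, -0.1, -0.5]
finger_gap: 0.167
(array([1.06, 0.02, 0.16]), np.float64(-0.0008256291078492239))
```

View pics/c19.png

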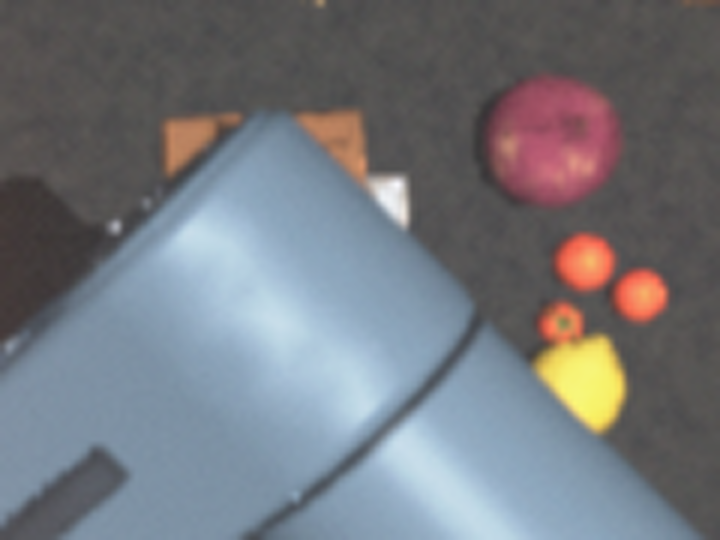

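View pics/c20.png

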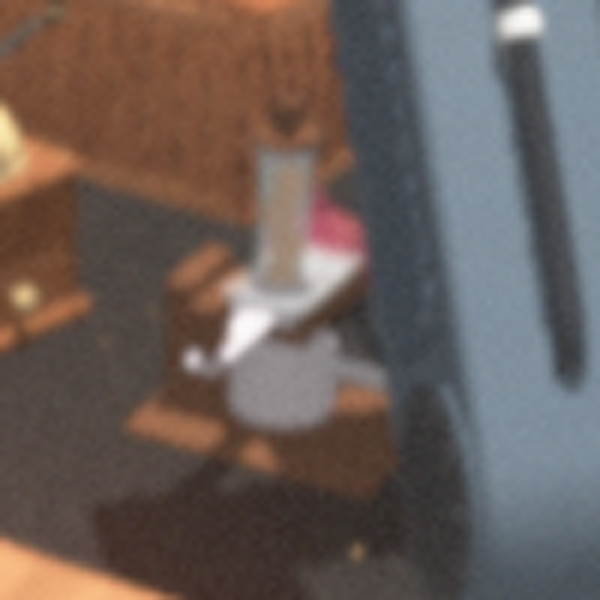

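```bash
python3 -m jog '{"linear":[[0.4,0,0.15],[0.8,0,0.15],[1,0,0.15],[1.1,0,0.15],[1.1,0,0.15],[1.1,0,0.15]],"twist":[0,0,0,0,0,0],"claw":[-1,-1,-1,-1,-1,-1]}'
python3 - <<'E'
from h import *
a=np.radians(3.3);xd=np.array([np.cos(a),np.sin(a)])
t=np.array([.5095,-.2485])
p=t-.09*xd
print(shift([p[0],p[1],.0234],a+np.pi/2),manip.sense()["force"])
E
```

```text
t: 17.37
tcp_pos: [0.4197, -0.2542, 0.023]
tool_rot: [-0.02, 0.707, 0.02, 0.706]
force: [-4.6, -1.5, 6.3]
finger_gap: 0.168
(array([-0.04,  0.05, -0.01]), np.float64(-0.0005036038929588926)) [-4.61152945 -1.48248772  6.26641779]
```

```bash
python3 -m jog '{"linear":[[-0.05,0,0],[-0.05,0,0],[-0.05,0,0],[-0.05,0,0],[-0.05,0,0],[-2,0,0],[-4,0,-1],[-8,0,-3],[-12,0,-5],[-16,0,-7],[-20,0,-7],[-20,0,-7],[-20,0,-7]],"twist":[0,0,0,0,0,0,0,0,0,0,0,0,0],"claw":[-0.3,-0.3,-0.3,-0.3,-0.3,-0.3,-0.3,-0.3,-0.3,-0.3,-0.3,-0.3,-0.3]}'
python3 - <<'E'
from h import *
snap("side","s13.png"); d=snap("wrist","w13.png")
im=cv2.imread("pics/s13.png")[130:230,260:360]; cv2.imwrite("pics/c21.png",cv2.resize(im,None,fx=6,fy=6,interpolation=cv2.INTER_CUBIC))
E
```

```text
t: 18.45
tcp_pos: [0.3517, -0.2598, 0.2257]
tool_rot: [-0.022, 0.705, 0.018, 0.709]
force: [0.6, 0.2, -0.5]
finger_gap: 0.353
```

View pics/c21.png

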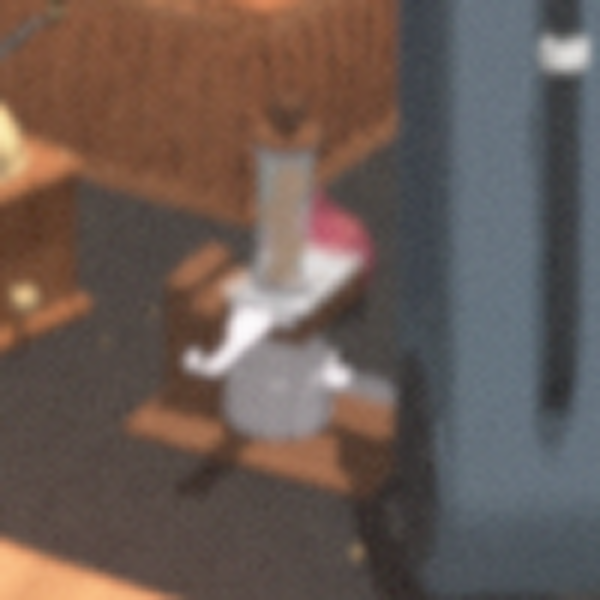

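View pics/w13.png

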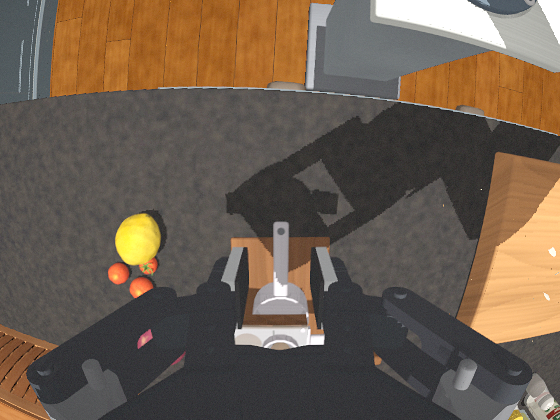

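```bash
python3 - <<'E'
from h import *
d=snap("wrist"); s=snap("side")
im=d["pixels"][210:350,230:335]; cv2.imwrite("pics/c22.png",cv2.resize(im[:,:,::-1],None,fx=5,fy=4,interpolation=cv2.INTER_CUBIC))
a=np.radians(3.3);xd=np.array([np.cos(a),np.sin(a)]);yd=np.array([-xd[1],xd[0]])
t=np.array([.5095,-.2485])
e=proj(d,[*(t-.122*xd),.046],True); print("expected handle end",e, "at crop",((e[0]-230)*5,(e[1]-210)*4))
for ang in (180,150,210,120,240):
    r=np.radians(ang); e=proj(d,[*(t+.034*(np.cos(r)*xd+np.sin(r)*yd)),.048],True); print(ang,"crop",((e[0]-230)*5,(e[1]-210)*4))
print("side cup expected", proj(s,[*t,.027]), [proj(s,[*(t+k*.034*yd),.027]).round(1).tolist() for k in(-1,1)])
E
```

```text
expected handle end [279.34061859 224.30542056] at crop (np.float64(246.70309293886305), np.float64(57.221682222322784))
180 crop (np.float64(246.82297877109164), np.float64(353.3849249598147))
150 crop (np.float64(321.5350725633965), np.float64(366.5163071859695))
210 crop (np.float64(172.10573242103038), np.float64(366.6675249159482))
120 crop (np.float64(374.1219483275225), np.float64(401.8082115284308))
240 crop (np.float64(119.51295446757783), np.float64(402.07158464076997))
side cup expected [306.68914465 194.05628203] [[310.7, 190.3], [302.5, 197.9]]
```

View pics/c22.png

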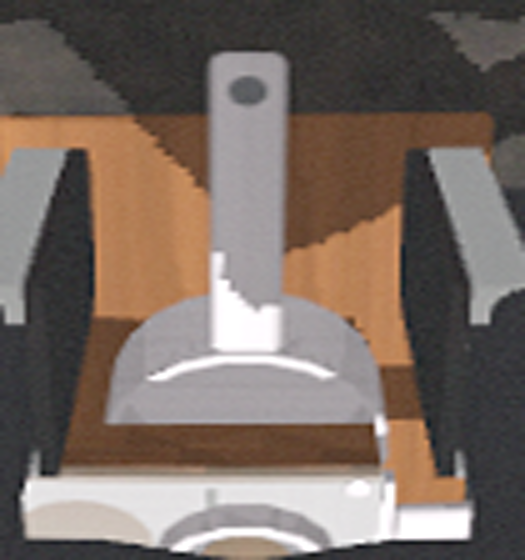

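```bash
python3 -m jog '{"linear":[[-3.5,0,0],[-3.5,2,2],[-3.5,4,4.5],[-3.5,6,7],[-3.5,8,10],[-3.5,9.2,13],[-3.5,9.2,15.8],[-3.5,9.2,15.8],[-3.5,9.2,15.8],[-3.5,9.2,15.8],[-3.5,9.2,15.8],[-3.5,9.2,15.8],[-3.5,9.2,15.8],[-3.5,9.2,15.8],[-3.5,9.2,15.8],[-3.5,9.2,15.8],[-3.5,9.2,15.8]],"twist":[0,0.12,0.24,0.36,0.48,0.6,0.72,0.84,0.96,1.08,1.2,1.32,1.44,1.57,1.57,1.57,1.57],"claw":[-0.2,-0.2,-0.2,-0.2,-0.2,-0.2,-0.2,-0.2,-0.2,-0.2,-0.2,-0.2,-0.2,-0.2,-0.2,-0.2,-0.2]}'
python3 - <<'E'
from h import *
a=np.radians(3.3)
s=manip.sense();print(s["q"].round(3))
print(shift([.5043,-.1586,.097],a))
d=snap("wrist","w14.png"); print(proj(d,[.5043,-.1586,.127],True))
E
```

```text
t: 20.07
tcp_pos: [0.5027, -0.1569, 0.2565]
tool_rot: [0.484, 0.516, -0.485, 0.514]
force: [-0.1, -0.2, -0.2]
finger_gap: 0.4
[-0.515  0.365  1.646  0.     1.133 -0.576]
(array([15.95,  0.18,  0.2 ]), np.float64(0.003271238380435637))
[282.85671062 200.75533639]
```

View pics/w14.png

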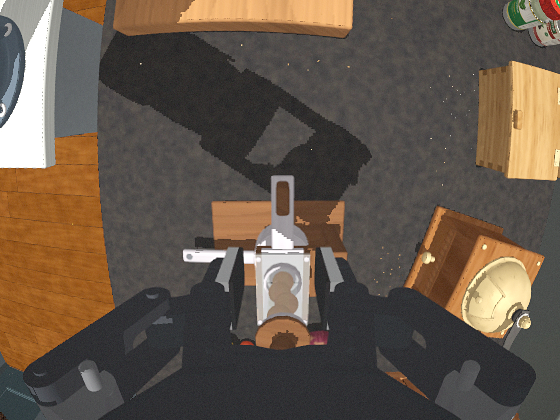

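```bash
python3 -m jog '{"linear":[[3,0.18,0.2],[6,0.18,0.2],[9,0.18,0.2],[12,0.18,0.2],[14,0.18,0.2],[15.3,0.18,0.2],[15.9,0.18,0.2],[15.9,0.18,0.2],[15.9,0.18,0.2],[15.9,0.18,0.2]],"twist":[0,0,0,0,0,0,0,0,0,0],"claw":[-0.2,-0.2,-0.2,-0.2,-0.2,-0.2,-0.2,-0.2,-0.2,-0.2]}' 60
python3 - <<'E'
from h import *
print(shift([.5043,-.1586,.097],np.radians(3.3)),manip.sense()["force"])
d=snap("wrist","w15.png")
im=d["pixels"][190:340,180:380]; cv2.imwrite("pics/c23.png",cv2.resize(im[:,:,::-1],None,fx=4,fy=4,interpolation=cv2.INTER_CUBIC))
E
```

```text
t: 20.95
tcp_pos: [0.5058, -0.1596, 0.0998]
tool_rot: [0.485, 0.514, -0.485, 0.515]
force: [0.1, -0.5, 1.0]
finger_gap: 0.399
(array([ 0.28, -0.14, -0.11]), np.float64(0.0008925787804596741)) [ 0.07673695 -0.46748285  1.01701796]
```

View pics/c23.png

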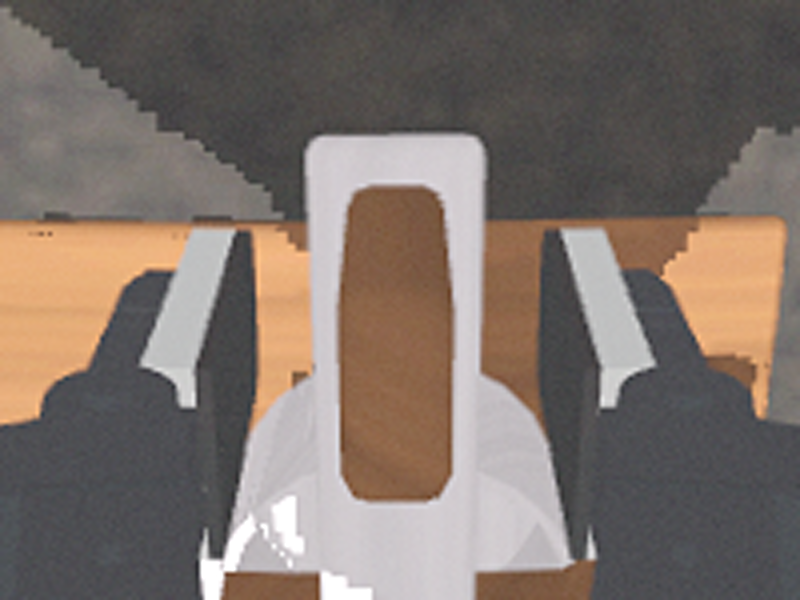

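```bash
python3 -m jog '{"linear":[[0.2,-0.05,0],[0.2,-0.05,0],[0.2,-0.05,0],[0.2,-0.05,0],[0.2,-0.05,0],[0.2,-0.05,0],[0.2,-0.05,0],[0.2,-0.05,0]],"twist":[0,0,0,0,0,0,0,0],"claw":[-0.2,-1,-1,-1,-1,-1,-1,-1]}' 70
python3 - <<'E'
from h import *
s=manip.sense();print(s["tcp_pos"],s["force"],s["finger_gap"])
d=snap("wrist","w16.png")
im=d["pixels"][190:340,180:380]; cv2.imwrite("pics/c24.png",cv2.resize(im[:,:,::-1],None,fx=4,fy=4,interpolation=cv2.INTER_CUBIC))
E
```

```text
t: 21.67
tcp_pos: [0.5055, -0.1593, 0.0975]
tool_rot: [0.486, 0.514, -0.485, 0.515]
force: [3.2, 3.0, 6.7]
finger_gap: 0.129
[ 0.5054894  -0.15926907  0.09748865] [3.18764953 2.9734053  6.68931999] 0.1287149145903756
```

View pics/c24.png

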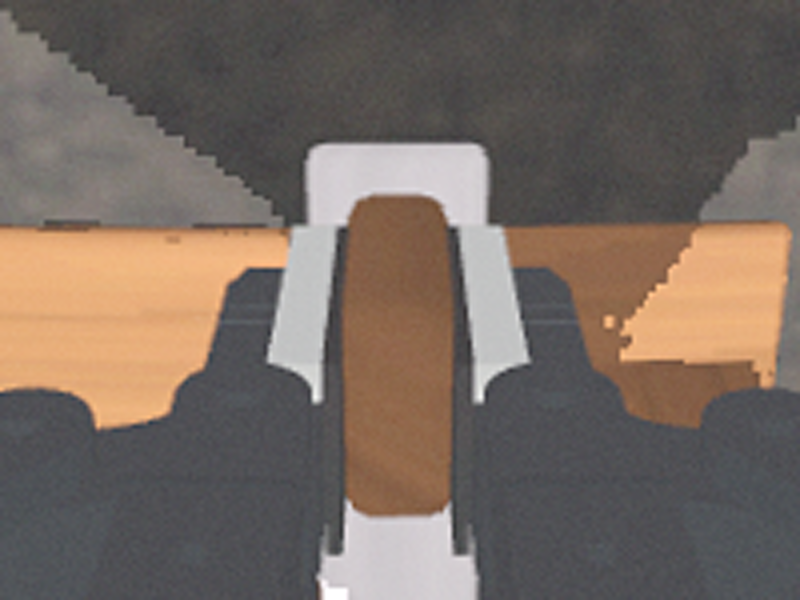

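```bash
python3 - <<'E'
from h import *
P=[]
for i in range(6):
    manip.snapshot("wrist"); P.append(manip.sense()["tcp_pos"])
print(np.round(P,4).tolist(),np.mean(P,0).round(5), np.std(P,0).round(5))
E
python3 -m jog '{"linear":[[0,0,-0.5],[0,0,-1],[-0.05,0,-1.5],[-0.05,0,-2],[-0.05,0,-2.5],[-0.05,0,-3],[-0.05,0,-3.3],[-0.05,0,-3.5],[-0.05,0,-3.5],[-0.05,0,-3.5],[-0.05,0,-3.5],[-0.05,0,-3.5]],"twist":[0,0,0,0,0,0,0,0,0,0,0,0],"claw":[-1,-1,-1,-1,-1,-1,-1,-1,-1,-1,-1,-1]}'
python3 - <<'E'
from h import *
P=[]
for i in range(6):
    d=manip.snapshot("wrist"); P.append(manip.sense()["tcp_pos"])
print(np.mean(P,0).round(5), np.std(P,0).round(5), manip.sense()["force"].round(1))
im=d["pixels"][190:410,180:380]; cv2.imwrite("pics/c25.png",cv2.resize(im[:,:,::-1],None,fx=3,fy=2.7,interpolation=cv2.INTER_CUBIC))
snap("side","s17.png"); snap("top","t17.png")
im=cv2.imread("pics/s17.png")[130:230,260:360]; cv2.imwrite("pics/c26.png",cv2.resize(im,None,fx=6,fy=6,interpolation=cv2.INTER_CUBIC))
im=cv2.imread("pics/t17.png")[150:240,320:440]; cv2.imwrite("pics/c27.png",cv2.resize(im,None,fx=6,fy=6,interpolation=cv2.INTER_CUBIC))
E
```

```text
[[0.5055, -0.1593, 0.0975], [0.5055, -0.1593, 0.0975], [0.5055, -0.1593, 0.0975], [0.5055, -0.1593, 0.0975], [0.5055, -0.1592, 0.0975], [0.5055, -0.1592, 0.0975]] [ 0.50548 -0.15926  0.09749] [2.e-05 2.e-05 1.e-05]
t: 23.02
tcp_pos: [0.5034, -0.1264, 0.0975]
tool_rot: [0.485, 0.513, -0.485, 0.516]
force: [2.2, -7.3, 0.7]
finger_gap: 0.123
[ 0.50344 -0.12642  0.09747] [1.e-05 1.e-05 1.e-05] [ 0.5 -6.4  1.4]
```

View pics/c25.png

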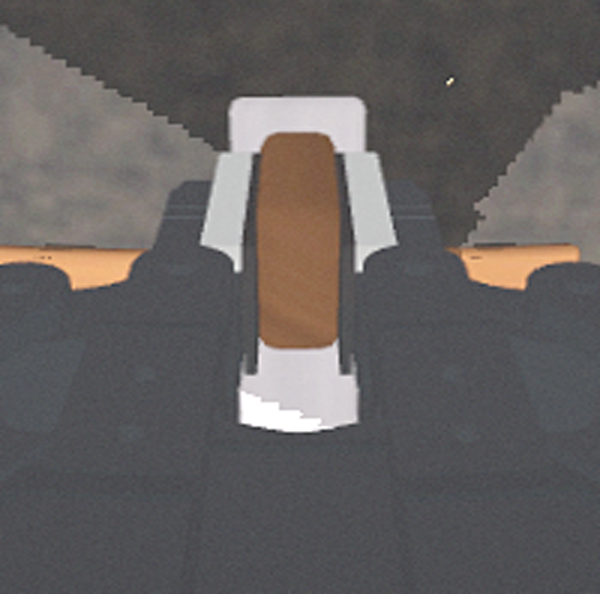

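View pics/c26.png

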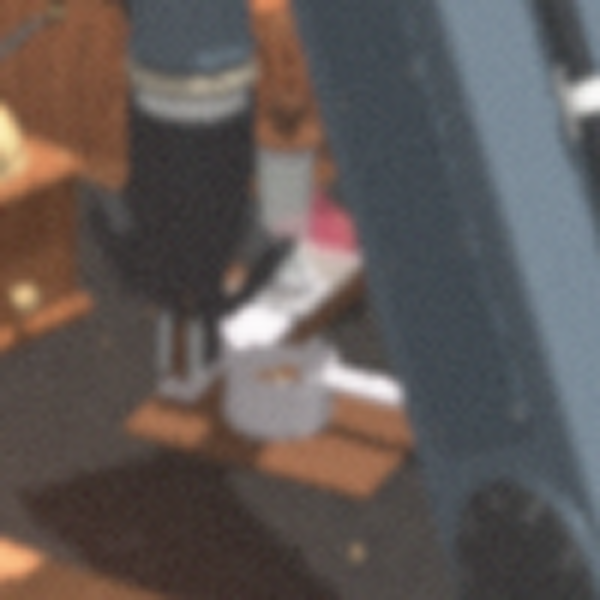

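View pics/c27.png

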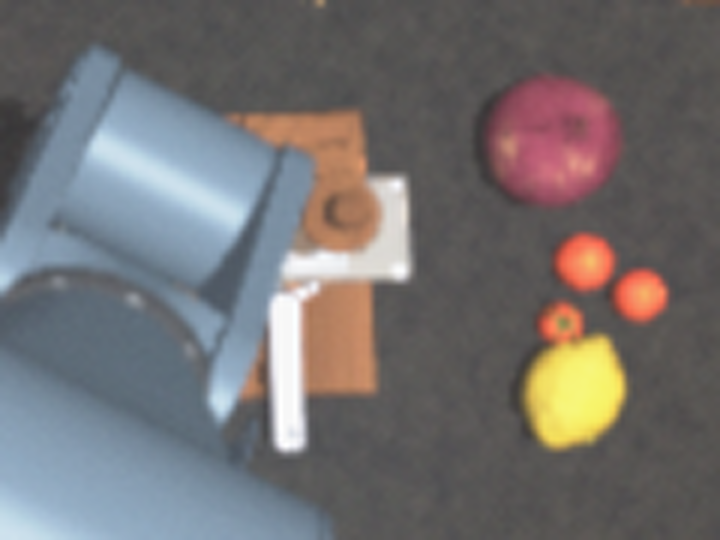

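```bash
python3 - <<'E'
from h import *
d=snap("wrist","w18.png")
g=lambda x,y:(180+(x+.5)/3-.5,190+(y+.5)/2.7-.5)
f=lambda x,y:(180+(x+.5)/4-.5,190+(y+.5)/4-.5)
now=onz(d,g(90,247),.006,True); now2=onz(d,g(570,247),.006,True)
# same camera orientation assumed for the earlier picture: relative displacement
b=onz(d,f(100,226),.006,True); b2=onz(d,f(770,221),.006,True)
print(now.round(4),now2.round(4),b.round(4),b2.round(4),(now-b).round(4),(now2-b2).round(4))
s=manip.sense();print(s["tcp_pos"],s["t"])
im=d["pixels"][260:320,170:390]; cv2.imwrite("pics/c28.png",cv2.resize(im[:,:,::-1],None,fx=3.6,fy=5,interpolation=cv2.INTER_CUBIC))
im=cv2.imread("pics/w16.png")[220:280,170:390]; cv2.imwrite("pics/c29.png",cv2.resize(im,None,fx=3.6,fy=5,interpolation=cv2.INTER_CUBIC))
E
```

```text
[ 0.4484 -0.1909  0.006 ] [ 0.5816 -0.184   0.006 ] [ 0.445  -0.1595  0.006 ] [ 0.5782 -0.151   0.006 ] [ 0.0034 -0.0314 -0.    ] [ 0.0035 -0.033  -0.    ]
[ 0.50342169 -0.12641049  0.09748528] 23.4667
```

View pics/c28.png

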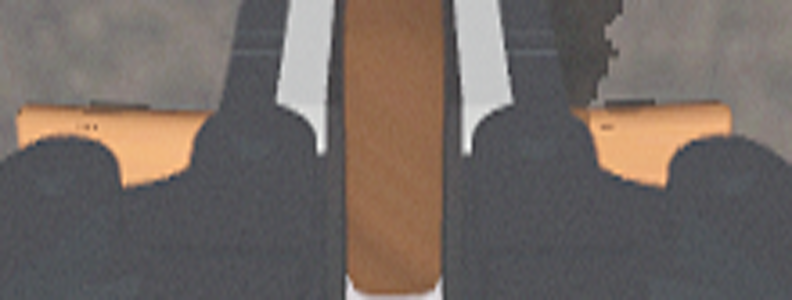

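View pics/c29.png

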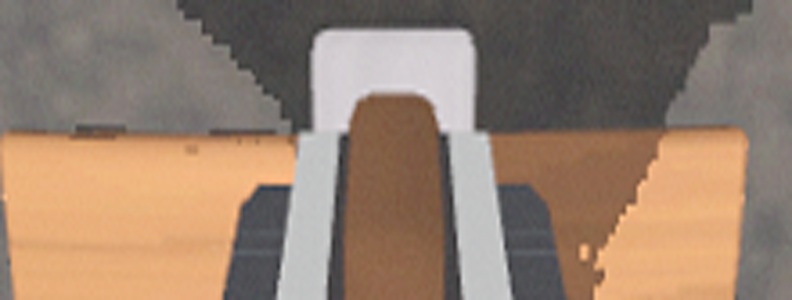

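```bash
python3 -m jog '{"linear":[[0,0,-0.1],[0,0,-0.2],[0,0,-0.2],[0,0,-0.2],[0,0,-0.2]],"twist":[0,0,0,0,0],"claw":[-1,-1,-1,-1,-1]}'
python3 - <<'E'
from h import *
d=snap("wrist","w19.png"); s=snap("side","s19.png")
print(manip.sense()["tcp_pos"])
im=d["pixels"][260:320,170:390]; cv2.imwrite("pics/c30.png",cv2.resize(im[:,:,::-1],None,fx=3.6,fy=5,interpolation=cv2.INTER_CUBIC))
u=proj(s,[.507,-.2205,.098]);print(u)
im=s["pixels"][165:215,275:335]; cv2.imwrite("pics/c31.png",cv2.resize(im[:,:,::-1],None,fx=12,fy=12,interpolation=cv2.INTER_CUBIC))
a=np.radians(3.3);xd=np.array([np.cos(a),np.sin(a)]);yd=np.array([-xd[1],xd[0]]);t=np.array([.5095,-.2485])
for k in (0,.031,.035,.039):
    print(k,"plate tip/tab bottom front crop",[((proj(s,[*(t+(.103+k)*yd+x*xd),z])-[275,165]+.5)*12).round(0).tolist() for x in(-.006,.006) for z in(.127,)])
print("housing edge crop",[((proj(s,[*(t+.028*yd+x*xd),.098])-[275,165]+.5)*12).round(0).tolist() for x in(-.028,.028)])
E
```

```text
t: 23.88
tcp_pos: [0.5033, -0.1245, 0.0975]
tool_rot: [0.485, 0.513, -0.485, 0.516]
force: [1.9, -6.7, 2.4]
finger_gap: 0.135
[ 0.50331238 -0.12449219  0.09746938]
[303.93038551 180.36693197]
0 plate tip/tab bottom front crop [[253.0, 208.0], [217.0, 199.0]]
0.031 plate tip/tab bottom front crop [[203.0, 252.0], [166.0, 242.0]]
0.035 plate tip/tab bottom front crop [[196.0, 257.0], [160.0, 248.0]]
0.039 plate tip/tab bottom front crop [[189.0, 263.0], [153.0, 253.0]]
housing edge crop [[433.0, 211.0], [270.0, 169.0]]
```

View pics/c30.png

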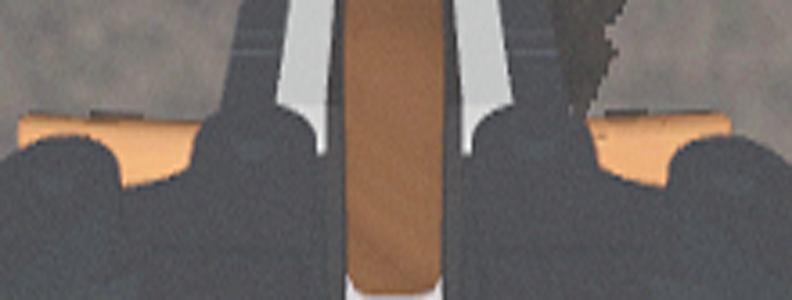

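View pics/c31.png

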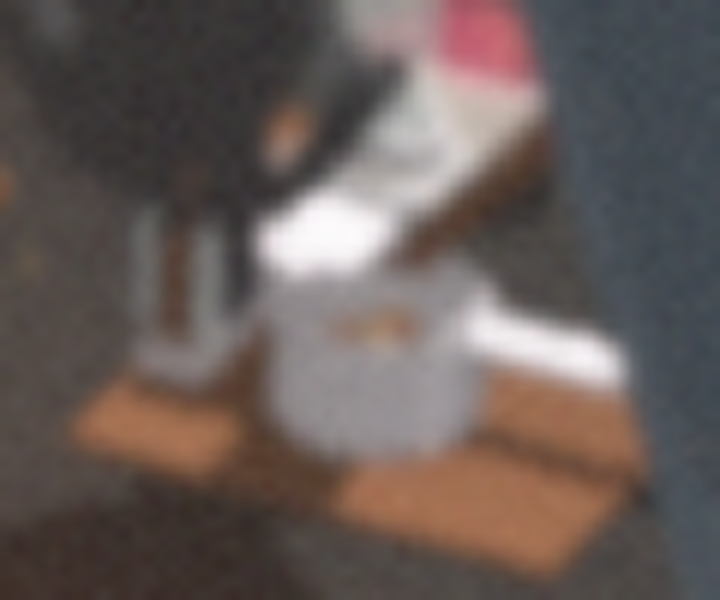

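```bash
python3 -m jog '{"linear":[[0,0,-0.05],[0,0,-0.05],[0,0,-0.05],[0,0,-0.05],[0,0,-0.05],[0,0,-0.05]],"twist":[0,0,0,0,0,0],"claw":[-1,-1,-1,-1,-1,-1]}'
python3 - <<'E'
from h import *
s=snap("side","s20.png");d=snap("wrist","w20.png");t=snap("top","t20.png")
p0,R=tool()
im=s["pixels"][140:215,275:345]; cv2.imwrite("pics/c32.png",cv2.resize(im[:,:,::-1],None,fx=8,fy=8,interpolation=cv2.INTER_CUBIC))
f=lambda r:onz(d,(205,r),.006,True)
print("foot edge shift est",(f(283.3)-f(246.2))[1],p0)
hs=cv2.cvtColor(t["pixels"],cv2.COLOR_RGB2HSV)
print("lid in top expected disc",proj(t,[.5095,-.2485,.201]))
im=t["pixels"][165:215,355:405]; cv2.imwrite("pics/c33.png",cv2.resize(im[:,:,::-1],None,fx=10,fy=10,interpolation=cv2.INTER_CUBIC))
E
```

```text
t: 24.48
tcp_pos: [0.5033, -0.1241, 0.0975]
tool_rot: [0.484, 0.513, -0.486, 0.516]
force: [1.8, -8.3, 0.8]
finger_gap: 0.125
foot edge shift est -0.03383731158334341 [ 0.50327918 -0.12406832  0.0974745 ]
lid in top expected disc [376.2980665  185.94793569]
```

View pics/c32.png

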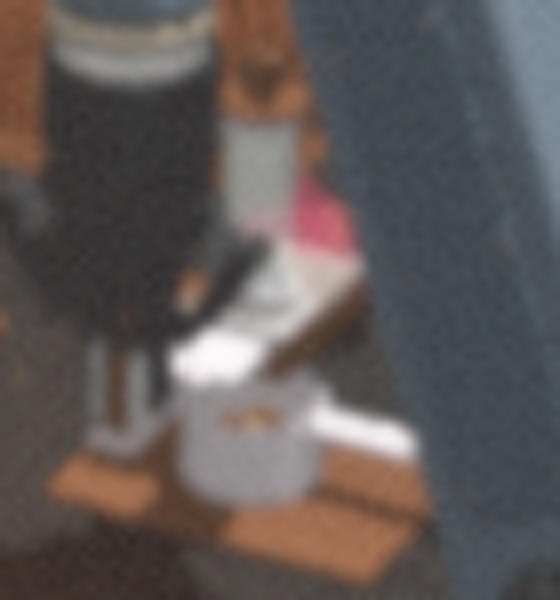

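View pics/c33.png

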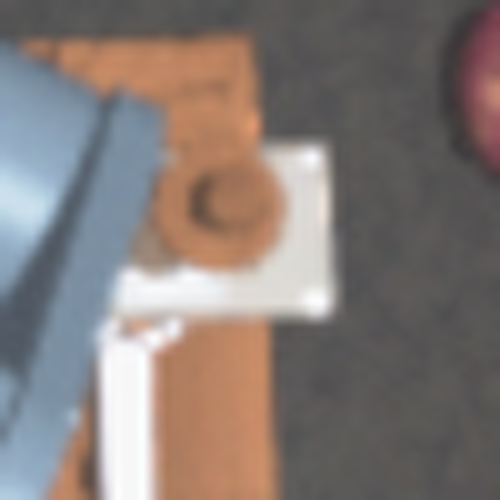

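View pics/w20.png

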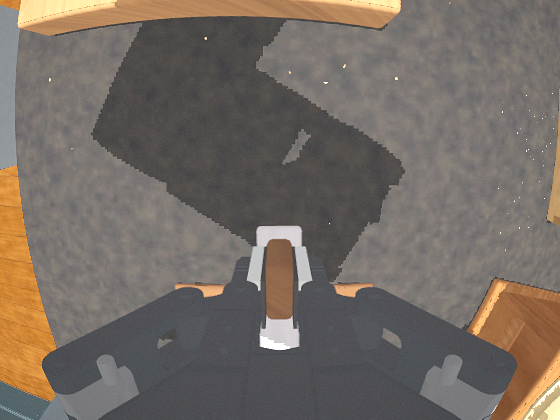

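```bash
python3 - <<'E'
from h import *
d=manip.snapshot("side"); a=cv2.imread("pics/s13.png")[:,:,::-1]; b=d["pixels"]
for z in (.105,.115,.13,.15,.17):
    u=proj(d,[.5095,-.2485,z]); r,c=int(round(u[1])),int(round(u[0]))
    print(z,u.round(1),a[r-1:r+2,c-1:c+2].mean((0,1)).round(),b[r-1:r+2,c-1:c+2].mean((0,1)).round())
t=manip.snapshot("top");t0=cv2.imread("pics/t11.png")[:,:,::-1]
for z in (.098,.105,.115):
    print("top",z,proj(t,[.5095,-.2485,z]).round(1))
for P in ((369,190),(370,189),(371,189),(368,189)): print(P,t0[P[1],P[0]],t["pixels"][P[1],P[0]])
c=[proj(d,[.5095,-.2485,z]) for z in (.02,.03)];print(c)
E
```

```text
0.105 [307.3 175.6] [162. 145. 134.] [170. 169. 168.]
0.115 [307.3 173.2] [161. 140. 122.] [119. 119. 118.]
0.13 [307.4 169.5] [159. 136. 118.] [112. 102. 103.]
0.15 [307.6 164.6] [158. 135. 121.] [159. 149. 147.]
0.17 [307.7 159.6] [159. 135. 117.] [149. 150. 145.]
top 0.098 [369.5 189.1]
top 0.105 [370.  188.9]
top 0.115 [370.6 188.6]
(369, 190) [147 131 120] [155 136 122]
(370, 189) [144 125 108] [154 132 115]
(371, 189) [141 109  90] [149 115  96]
(368, 189) [146 129 117] [139 129 122]
[array([306.63970039, 195.67415096]), array([306.71039353, 193.36099563])]
```

```bash
python3 - <<'E'
from h import *
a=cv2.imread("pics/s13.png");b=snap("side")["pixels"][:,:,::-1]
o=[]
for im in (a,b):
    c=cv2.resize(im[145:210,285:330],None,fx=8,fy=8,interpolation=cv2.INTER_CUBIC)
    h=cv2.cvtColor(c,cv2.COLOR_BGR2HSV).astype(int); h[...,1]=np.clip(h[...,1]*2,0,255);h[...,2]=np.clip(h[...,2]*1.3,0,255); o.append(cv2.cvtColor(h.astype(np.uint8),cv2.COLOR_HSV2BGR))
cv2.imwrite("pics/c34.png",np.hstack(o))
E
```

```text
(no output)
```

View pics/c34.png

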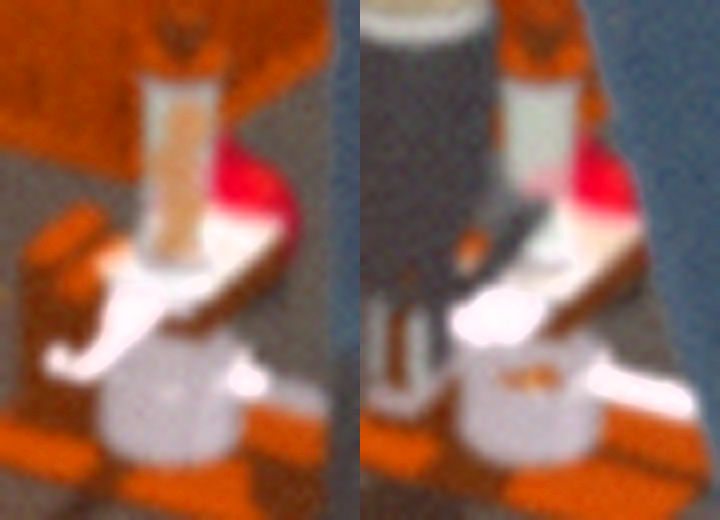

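```bash
python3 - <<'E'
from station import manip
s=manip.sense();print(s["t"],s["tcp_pos"],s["force"]); print(manip.sign_off())
E
```

```text
24.7833 [ 0.50329936 -0.12406237  0.09747301] [ 1.52933302 -7.44852303  0.82802864]
the job is handed in; nothing more can be done
None
```

I put the lid on the tube, stood the steel cup on the foot under the outlet and let go of both. I then pulled the slide out to its line and handed the job in at t = 24.8 s, still gripping the tab.

**What the last checks showed**
- **Cup:** its handle end and rim lay within about 2 mm of where a centred cup would show, before I pulled the slide. The last side picture shows it still upright under the outlet.
- **Lid:** it looked flat on the rim in the side and top views, and it made contact at the expected height when I lowered it. I did not measure how well it is centred after letting go.
- **Slide:** there was no slip of the tab in the fingers. The pull on the tool was about 7.4 N, close to the spring's 7.8 N at the line.
- **Nuts:** the tube was empty of nut colour in the last side picture, and nuts showed inside the cup.
- **Vegetables and lemon:** the onion, garlic and lemon were never touched. I did not re-measure their positions at the end.

**What disagreed or could not be confirmed**
- **Slide travel:** the arm's own reading gave about 35 mm. The foot's edge in the wrist picture gave about 34 mm. Both lie inside the 31 to 39 mm allowed. The engraved line itself was hidden by the gripper, so I could not see it directly.
- **Nut count:** I could not count four nuts one by one. Some brown was still visible at the tube's base from above. I took this to be the nuts in the cup seen through the open port, since the side view showed no nut at that height.

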